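# Restock the tool-control tray

## Task

Stow the service kit in the lift-out foam tray before it goes back into the tool case: put the needle-nose pliers, the side cutter, the small yellow screwdriver and the block battery each into the pocket cut to its shape, lying flat on the pocket floor. Let go of everything at the end.

Things in the scene. Friction and masses are not known exactly. Their poses are not given: they have to be found in the camera images.
- needle_nose: Needle-nose pliers lying flat, blue handles, 131 mm long, 32 mm over both handles, 12 mm high, 100 g. Origin: middle of length and width, on the underside. Own y along the tool: handles towards +y, nose (18 mm wide) towards -y. Handles from y = -20 to +66 mm; grasp across both (along x) at about y = +8 mm, the part that lies in the finger trough when stowed.
- cutter: Side cutter lying flat, red handles, short stubby head, 106 mm long, 32 mm over both handles, 12 mm high, 90 g. Origin: middle of length and width, on the underside. Own y along the tool: handles towards +y, head (20 mm wide) towards -y. Handles from y = -29 to +53 mm; grasp across both (along x) at about y = +6 mm, the part that lies in the finger trough when stowed.
- driver: Small screwdriver lying on its side, yellow handle 17 mm thick, thin steel blade, 142 mm long, 16 mm high, 30 g. Origin: middle of its length, on the underside. Own y along the tool: handle from y = -3 to +67 mm, blade towards -y. Grasp the handle across (along x) at about y = +12 mm, the part that lies in the finger trough when stowed.
- block_cell: Rectangular 9 V block battery lying on its side, black with a gold end, 51 x 27 x 18 mm, 45 g. Origin: underside, middle of its width, 1.5 mm from the middle of its length. Own x along its length; grasp it across the 27 mm (along its y).
- pliers_pocket (a point): Pocket for the needle-nose pliers, 144 mm long: 43 mm wide for the handles, narrowing to a long nose end 33 to 29 mm wide. Cut in one of four dark foam modules (66 x 168 mm) lying side by side in a tray, in any order. Point: on the pocket floor where the pliers' origin belongs, axes as theirs when stowed (nose to -y, z up). Finger trough 48 mm wide across it, middle at y = +8 mm.
- cutter_pocket (a point): Pocket for the side cutter, 118 mm long: 43 mm wide for the handles, then a short head end 31 mm wide. Point: on the pocket floor where the cutter's origin belongs, axes as the cutter's when stowed (head to -y, z up). Finger trough 48 mm wide, middle at y = +6 mm. All four pocket floors are light grey, 8 mm above the bench, the dark foam top 20 mm.
- driver_pocket (a point): Pocket for the screwdriver, 154 mm long: 29 mm wide for the handle, then a slot 10 mm wide (18 mm at its flared mouth) for the blade. Point: on the pocket floor where the screwdriver's origin belongs, axes as its own when stowed (blade to -y, z up). Finger trough 48 mm wide, middle at y = +12 mm. The troughs (grey) are open to pocket floor level and cross the modules side to side.
- battery_pocket (a point): Pocket for the block battery: a 64 x 39 mm rectangle, the only short pocket. Point: on the pocket floor, at its middle; x along the pocket's length, z up. Either end of the battery may go first. Finger trough 34 mm wide, middle at the point. All pockets are 12 mm deep and their walls flare outwards by 4 mm over the top 4 mm, so a thing a little off slides in.
Things that resemble listed ones, but are neither listed nor needed, are in the scene too. Of the things that look like the block_cell, take the one that is nearest to the robot's base at the start.

How it is judged (in metres and radians):
At the end, for the whole second after the job is handed in: Each of the four things lies in its own matching pocket, released and at rest: its origin within 12 mm (level) of the pocket's point and less than 4 mm above it, flat within 0.09 rad, and along the pocket within 0.2 rad (horizontal distance between needle_nose and pliers_pocket below 0.012 m and z of needle_nose in the frame of pliers_pocket below 0.004 m and angle between each of needle_nose, cutter, driver, block_cell's own z axis and vertical below 0.09 rad and angle between the y axis of needle_nose and the y axis of pliers_pocket, either way round below 0.2 rad and linear speed of each of needle_nose, cutter, driver, block_cell below 0.02 m/s and angular speed of each of needle_nose, cutter, driver, block_cell below 0.3 rad/s and horizontal distance between cutter and cutter_pocket below 0.012 m and z of cutter in the frame of cutter_pocket below 0.004 m and angle between the y axis of cutter and the y axis of cutter_pocket, either way round below 0.2 rad and horizontal distance between driver and driver_pocket below 0.012 m and z of driver in the frame of driver_pocket below 0.004 m and angle between the y axis of driver and the y axis of driver_pocket, either way round below 0.2 rad and horizontal distance between block_cell and battery_pocket below 0.012 m and z of block_cell in the frame of battery_pocket below 0.004 m and angle between the x axis of block_cell and the x axis of battery_pocket, either way round below 0.2 rad); the robot touches nothing.
It also fails if it takes over 138 s, if anything falls off the work surface, if the arm or the gripper's body presses on something with over 40 N, if the wrist force passes 120 N, or if a joint passes its speed limit or range.

## Robot

A 6-joint arm with a two-finger parallel gripper is mounted at the origin on a cart in front of the work surface, level with it; the furniture and walls round the work are solid. World frame = base frame: x ahead of the robot, y to its left, z up, the work surface at z = 0. Lengths are in mm, angles in rad, forces in N, time in s.
With the tool pointing down it reaches from about 350 to 875 mm from the base axis. Payload 4.2 kg.
Tool frame: the origin (TCP) lies at the very end of the fingers, on their centre line; the grasp point (between the pads) lies 19 mm behind it; z points along the fingers, y is the line along which they close (so a half turn about z gives the same grasp; the last joint's range is limited). The gripper opens to 85 mm and grips with 20 to 120 N. Pads are 22 mm wide; open, the fingers measure 114 mm over their backs; the gripper's body (76 mm by 85 mm) begins 54 mm behind the grasp point. The pads swing forward as they close: fully open they stand 13 mm farther back than shut.
Start: joints at [1.442, 0.385, 0.008, 0, -1.194, -0.259], TCP at [236.312, 578.581, 197.312] pointing down, gripper open.
Joint ranges: [-3.14, 3.14], [-1.21, 2.06], [-1.07, 1.41], [-3.16, 2.05], [-2.99, -0.16], [-3.1, 3.1]. Speed limits (rad/s): [2.79, 2.79, 3.14, 3.14, 3.14, 3.14].

## Interface

Orientations are given as a unit quaternion [x, y, z, w].
In Python, from bench import arm, optics gives the robot as it stands. The module is installed in compiled form; this text tells all that it offers.
- The arm moves only by the tool step_arm, never from a script. Its argument "motion" is a list of rows, each an object with "dr": the turn, a rotation vector about the tool's x, y, z in units of 8 degrees (1.0 is 8 degrees), a list of three; "slide": the shift along the tool's x, y, z in mm, a list of three; "jaw": the finger opening in mm, from 0 to 85.4. A call has exactly 8 rows; each row is the pose to reach, as a shift and turn from the pose commanded when the call began, along the tool's axes at that moment; what a row does not reach only later rows make up. A row lasts 1/8 s, in which the tool goes at most 62.5 mm and 10.7 degrees, less where a joint would pass 70% of its speed; a pose out of reach is approached as far as the arm can. A call with a gripper value outside its range is refused whole. The fingers move at their own pace and stop on an object; the grip force is fixed at half the most. Time passes only in rows, so rows that repeat a pose let the fingers close, or fill a call up. It gives the time, the measured TCP pose, the force, the opening and the grip force at its end, in the units of the state.
- arm.read_state(): the state, without advancing time (a new reading comes with each control period).
- optics.get_image(name): name is "scene" or "top" or "wrist"; returns the picture (420x560x3 uint8, blue, green, red); there is no depth.
- optics.camera_info(name): a dict with "camera_matrix" (3x3 intrinsics, pixels), "k1" (the pictures are not rectified: a ray, as slopes to the right and down, at radius r is drawn at 1 + k1 r^2 times it, then the intrinsics apply), "view" (4x4, takes a point from world to camera coordinates); the wrist camera has in their place "T_tool_cam" (4x4, takes a point from camera to tool coordinates, whose origin is the TCP and whose axes are the flange's). Camera axes: x right, y up, looking along -z (the intrinsics and any distortion apply to the point x, -y, -z); pixel columns grow to the right and rows downward; lengths in mm; the calibration is good to about 2 mm. A picture is of the moment at which its call begins: read the wrist's pose just before it. camera_info takes no time and is no camera call.
- arm.job_done(): hands the job in; it is judged then, once.
The state is a dict: "clock": time; "joints": joint angles; "joint_vel": joint speeds; "joint_efforts": joint torques, N m; "position": TCP position; "ee_rot": TCP orientation; "contact_force": force on the tool from outside, world axes, zero at the start; "wrist_torque": the same for the moment, N m; "gripper_width": finger opening in mm; "grasp_force": force on a finger pad.
Only numpy, scipy, OpenCV 4.12 (cv2) and the standard library are available. Lean on these libraries where they do the work, as an engineer would, in place of code of your own. Each camera call takes 0.05 s, during which the arm holds its last target. There are 200 camera calls.

## Working session

There is one attempt and no reset: what is moved stays moved. The work goes in short steps, Python scripts to look and compute and a tool call to move; the robot and the scene stay as the last step left them, time stands still between calls to the robot, and variables do not carry over. Pictures are saved under pics/ and viewed, at most 14 in all, crops included, and the job is handed in when it is done.

Besides the shell and the picture viewer there is one more tool, called after ">>>" as name(argument=value, ...) on one line, values as JSON. step_arm: Moves the arm, as the interface text tells. Its arguments: {"type":"object","properties":{"motion":{"type":"array","items":{"type":"object","properties":{"dr":{"type":"array","items":{"type":"number"}},"slide":{"type":"array","items":{"type":"number"}},"jaw":{"type":"number"}}}}},"required":["motion"]}

```bash
mkdir -p pics
cat > h.py <<'E'
import numpy as np, cv2
from bench import arm, optics
from scipy.spatial.transform import Rotation as R
def snap(n,f):
    s=arm.read_state(); im=np.array(optics.get_image(n)); cv2.imwrite('pics/'+f+'.png',im); return s,im
def cam(n,s=None):
    c=optics.camera_info(n); K=np.array(c['camera_matrix']); k1=c['k1']
    if n=='wrist':
        T=np.eye(4); T[:3,:3]=R.from_quat(s['ee_rot']).as_matrix(); T[:3,3]=s['position']
        V=np.linalg.inv(T@np.array(c['T_tool_cam']))
    else: V=np.array(c['view'])
    return K,k1,V
def ray(px,c,z):
    K,k1,V=c; px=np.atleast_2d(np.array(px,float))
    d=cv2.undistortPoints(px.reshape(-1,1,2),K,np.array([k1,0,0,0,0.])).reshape(-1,2)
    D=np.c_[d[:,0],-d[:,1],-np.ones(len(d))]@V[:3,:3]
    o=-V[:3,:3].T@V[:3,3]
    return o+D*((z-o[2])/D[:,2])[:,None]
def proj(P,c):
    K,k1,V=c; P=np.atleast_2d(np.array(P,float)); q=P@V[:3,:3].T+V[:3,3]; q=q*[1,-1,-1]
    return cv2.projectPoints(q,np.zeros(3),np.zeros(3),K,np.array([k1,0,0,0,0.]))[0].reshape(-1,2)
E
python3 - <<'E'
from h import *
np.set_printoptions(precision=3,suppress=True)
for n in ['scene','top','wrist']:
    s,im=snap(n,n+'0'); K,k,V=cam(n,s); print(n,K.tolist(),k,'origin',-V[:3,:3].T@V[:3,3]); print(V)
print(s)
E
```

```text
scene [[488.6621903646556, 0.0, 283.49058657782774], [0.0, 488.6621903646556, 210.0314577044986], [0.0, 0.0, 1.0]] -0.002074091070029594 origin [-353.822  -49.794 1197.277]
[[    0.089    -0.996     0.016   -36.608]
 [    0.802     0.081     0.592  -420.759]
 [   -0.591    -0.04      0.806 -1175.909]
 [    0.        0.        0.        1.   ]]
top [[504.841074343877, 0.0, 286.6623350417678], [0.0, 504.841074343877, 211.0589621964677], [0.0, 0.0, 1.0]] 0.007999880694485179 origin [ 199.809   20.046 1463.21 ]
[[    0.004    -1.        0.002    16.223]
 [    0.979     0.004     0.204  -493.951]
 [   -0.204     0.001     0.979 -1391.783]
 [    0.        0.        0.        1.   ]]
wrist [[378.11221265081787, 0.0, 282.58470651028847], [0.0, 378.11221265081787, 207.08485762757562], [0.0, 0.0, 1.0]] -0.05914113118550444 origin [313.375 548.464 372.739]
[[  -0.377   -0.926    0.002  625.337]
 [   0.876   -0.358   -0.325   42.867]
 [   0.302   -0.121    0.946 -380.876]
 [   0.       0.       0.       1.   ]]
{'clock': 0.1, 'joints': array([ 1.442,  0.385,  0.007, -0.   , -1.194, -0.259]), 'joint_vel': array([-0.001, -0.003,  0.004,  0.001, -0.   ,  0.001]), 'joint_efforts': array([ -0.   , -39.332,  18.893,   4.198,  -0.003,   0.   ]), 'position': array([236.128, 578.049, 196.347]), 'ee_rot': array([ 0.981, -0.193, -0.   ,  0.001]), 'contact_force': array([-0.244, -0.414, -0.85 ]), 'wrist_torque': array([ 0.007, -0.01 , -0.008]), 'grasp_force': 0.0, 'gripper_width': 85.16308224211936}
```

View pics/top0.png

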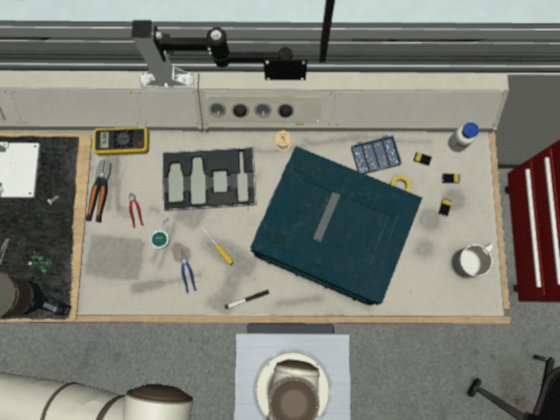

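View pics/scene0.png

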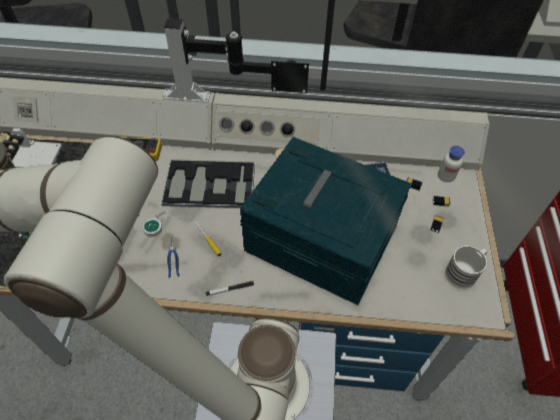

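The top view shows the tray at (163–256, 150–210), with the pockets left to right as two tool shapes, the short battery pocket and the thin-slot driver pocket. The red cutter is at (136,210), the blue needle-nose at (188,275) and the yellow driver at (217,247). Large orange pliers at (98,190) and a marker at (247,298) are distractors. Three batteries lie at (423,158), (451,178) and (445,206), behind the case at about (335,225). The scene view agrees.

Run:
```python
from h import *
np.set_printoptions(precision=0,suppress=True)
c=cam('top')
for n,p,z in [('tray corners',[(163,151),(255,149),(256,205),(166,210)],20),('cutter',[(136,210)],12),('needle',[(188,275)],12),('driver',[(217,247)],12),('batt',[(423,158),(451,178),(445,206)],18)]:
    P=ray(p,c,z); print(n,P.tolist() if 0 else P, np.hypot(P[:,0],P[:,1]))
# case height: corner seen in both: top img & scene img
def tri(pt,ps):
    A=[]
    for n,p in(('top',pt),('scene',ps)):
        c=cam(n); a=ray([p],c,0)[0]; o=-c[2][:3,:3].T@c[2][:3,3]; d=(a-o)/np.linalg.norm(a-o); M=np.eye(3)-np.outer(d,d); A.append((M,M@o))
    return np.linalg.solve(sum(a for a,_ in A),sum(b for _,b in A))
for a,b in [((298,149),(291,143)),((421,196),(409,183)),((253,247),(245,208)),((376,303),(366,258)),((334,194),(330,167)),((318,240),(307,204))]: print('case',tri(a,b))
im=cv2.imread('pics/top0.png')
o=[cv2.resize(im[a:a+65,b:b+87],(783,585),interpolation=cv2.INTER_CUBIC) for a,b in[(150,400)]]
cv2.imwrite('pics/batt.png',o[0])
```

```text
tray corners [[682. 389.  20.]
 [690. 114.  20.]
 [518. 108.  20.]
 [502. 370.  20.]] [785. 699. 529. 624.]
cutter [[503. 460.  12.]] [682.]
needle [[314. 300.  12.]] [434.]
driver [[395. 219.  12.]] [452.]
batt [[ 665. -389.   18.]
 [ 603. -468.   18.]
 [ 518. -446.   18.]] [770. 764. 683.]
case [636.  -5. 177.]
case [ 505. -327.  193.]
case [370. 100. 205.]
case [ 232. -198.  240.]
case [ 499. -105.  238.]
case [385. -59. 223.]
```

View pics/wrist0.png

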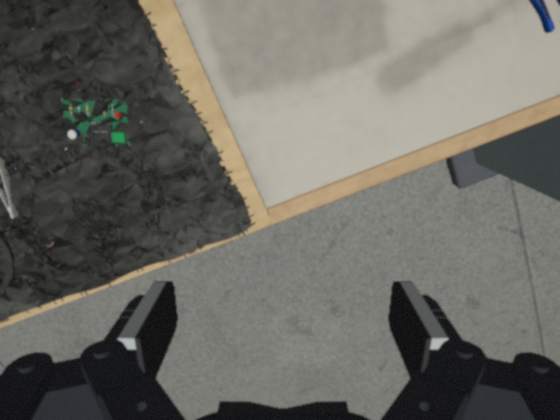

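View pics/batt.png

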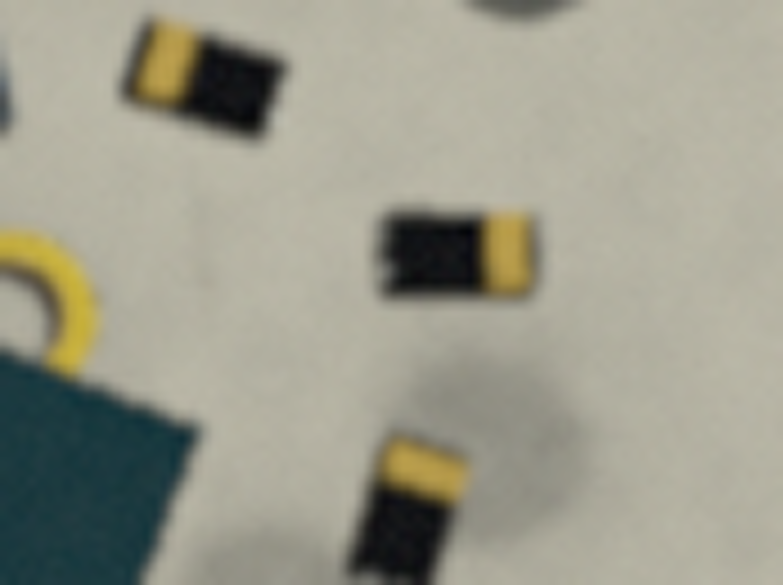

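The crop shows three identical batteries at top-image (423,158), (451,178) and (445,206), at 770, 764 and 683 mm from the base. The one at (445,206) is nearest, so that is the block_cell. The wrist view shows only the empty bench edge. I'm moving over the tray to look with the wrist camera.

>>> step_arm(motion=[{"dr": [0,0,-1],"slide": [10,4,-60],"jaw": 85},{"dr": [0,0,-2],"slide": [70,26,-103],"jaw": 85},{"dr": [0,0,-2.8],"slide": [130,48,-103],"jaw": 85},{"dr": [0,0,-2.8],"slide": [190,70,-103],"jaw": 85},{"dr": [0,0,-2.8],"slide": [245,91,-103],"jaw": 85},{"dr": [0,0,-2.8],"slide": [300,111,-103],"jaw": 85},{"dr": [0,0,-2.8],"slide": [355,132,-103],"jaw": 85},{"dr": [0,0,-2.8],"slide": [413,153,-103],"jaw": 85}])

```text
clock: 1.15
position: [559.5, 281.3, 300.1]
ee_rot: [1.0, 0.002, -0.0, 0.0]
contact_force: [0.2, 2.6, -0.0]
gripper_width: 85.1
grasp_force: 0.0
```

Run:
```python
from h import *
s,im=snap('wrist','w1'); print(s['position'],s['ee_rot'],s['joints'],s['joint_vel'])
```

```text
[559.52251559 281.32201839 300.1030567 ] [ 9.99998547e-01  1.69473680e-03 -1.78099661e-04  3.48068114e-05] [ 7.23793283e-01  3.39917809e-01  1.93963256e-01 -1.85154574e-04
 -1.42515509e+00  8.50419419e-01] [-0.83542459  0.29905355  0.42129188 -0.00112732 -0.11918139  0.83096219]
```

View pics/w1.png

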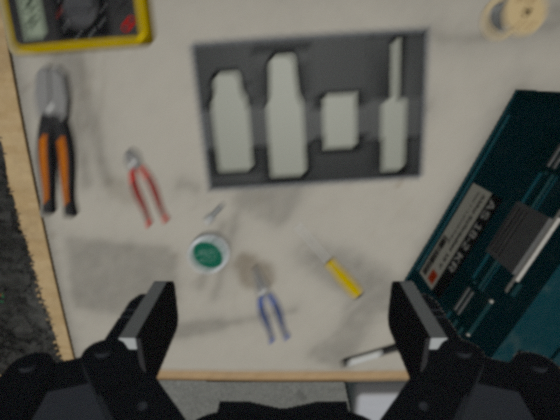

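The wrist view shows the tray with the cutter pocket at (233,120), the pliers pocket (longest) at (286,115), the battery pocket at (341,120) and the driver pocket at (393,105), all with their narrow ends up, away from the robot. Tools: cutter (147,190), needle-nose (270,305), driver (335,268). The orange pliers at (55,140) are a distractor.

```bash
cat > seg.py <<'E'
from h import *
np.set_printoptions(precision=1,suppress=True)
def blobs(m,mn):
    n,l,st,ce=cv2.connectedComponentsWithStats(m.astype(np.uint8)*255)
    return [(l==i) for i in range(1,n) if st[i,4]>mn]
def axis(P,d0):
    # P Nx2 world; principal axis turned toward d0; returns origin mean, axis, extents
    c=P.mean(0); w,v=np.linalg.eigh(np.cov((P-c).T)); a=v[:,1]; a=a*np.sign(a@d0); b=np.array([-a[1],a[0]])
    u=(P-c)@a; t=(P-c)@b
    return c,a,b,np.percentile(u,[0.5,99.5]),np.percentile(t,[0.5,99.5])
def tools(im,c):
    H,S,Vv=[x.astype(int) for x in cv2.split(cv2.cvtColor(im,cv2.COLOR_BGR2HSV))]
    return {'red':((H<8)|(H>172))&(S>120)&(Vv>60),'blue':(H>100)&(H<130)&(S>100)&(Vv>50),'yel':(H>20)&(H<33)&(S>140)&(Vv>100)}
def pts(m,c,z):
    r,k=np.nonzero(m); return ray(np.c_[k,r],c,z)[:,:2],(k.mean(),r.mean())
E
python3 - <<'E'
from seg import *
s,im=snap('wrist','w2'); s,im=snap('wrist','w2'); print(s['position'],np.abs(s['joint_vel']).max())
c=cam('wrist',s)
for k,m in tools(im,c).items():
    for b in blobs(m,40):
        P,px=pts(b,c,7); o,a,bb,u,t=axis(P,np.array([-1,0])); print(k,px,len(P),'c',o,'ang',np.degrees(np.arctan2(a[1],a[0])),'ends',o+a*u[0],o+a*u[1],'len',np.ptp(u),'wid',np.ptp(t))
g=im.astype(int); hsv=cv2.cvtColor(im,cv2.COLOR_BGR2HSV)
roi=np.zeros(im.shape[:2],bool); roi[25:195,190:430]=1
# tray outline
dark=(hsv[...,2]<110)&roi
cn=max(cv2.findContours(dark.astype(np.uint8),0,2)[0],key=cv2.contourArea)
r=cv2.minAreaRect(cn); box=cv2.boxPoints(r); W=ray(box,c,20)[:,:2]; print('tray px',box.tolist(),'W',W, [np.linalg.norm(W[i]-W[i-1]) for i in range(4)])
hull=np.zeros(im.shape[:2],np.uint8); cv2.fillPoly(hull,[np.int32(cv2.boxPoints((r[0],(r[1][0]-12,r[1][1]-12),r[2])))],1)
for th in (150,):
  for b in blobs((hsv[...,2]>th)&(hull>0),150):
    P,px=pts(b,c,8); cc=np.nonzero(b); cnn=max(cv2.findContours(b.astype(np.uint8),0,2)[0],key=cv2.contourArea)
    q=cv2.minAreaRect(np.float32(P)); print('pocket',px,len(P),q)
E
```

```text
[561.6 278.5 299. ] 0.07831306692983796
red (np.float64(120.56557377049181), np.float64(30.762295081967213)) 122 c [699.2 465.8] ang 139.5675608052292 ends [704.4 461.4] [694.1 470.2] len 13.575469215442318 wid 13.603427301470907
red (np.float64(148.50936329588015), np.float64(196.17228464419475)) 267 c [499.  454.7] ang -161.66993472131333 ends [532.2 465.7] [458.  441.2] len 78.08087420357845 wid 10.297072120201928
red (np.float64(133.82437275985663), np.float64(200.68817204301075)) 279 c [492.9 475.1] ang -166.80386441277648 ends [526.  482.9] [451.1 465.3] len 76.97423446029347 wid 9.366812106583946
red (np.float64(430.47169811320754), np.float64(276.9811320754717)) 53 c [377.9  70.4] ang 172.6330046204624 ends [385.9  69.4] [369.9  71.4] len 16.113616237725505 wid 9.429109483868292
blue (np.float64(273.8176100628931), np.float64(316.22641509433964)) 159 c [314.4 293. ] ang -161.74050840454188 ends [346.  303.4] [270.  278.3] len 80.06034580387622 wid 8.815088071296817
blue (np.float64(260.7674418604651), np.float64(319.7829457364341)) 129 c [308.2 312.3] ang -165.81517159385388 
[... 641 characters left out ...]
 [694.7 126.5]
 [524.2  95.7]
 [503.9 387.9]] [np.float64(173.6530325438961), np.float64(261.24336371261785), np.float64(173.20204327155454), np.float64(292.8906381934045)]
pocket (np.float64(277.56075697211156), np.float64(103.64790836653387)) 2008 ((614.6261596679688, 285.65155029296875), (96.04610443115234, 38.455379486083984), 3.420842170715332)
pocket (np.float64(225.43305439330544), np.float64(96.92468619246861)) 478 ((617.1317138671875, 348.51611328125), (53.65988540649414, 23.7089900970459), 15.019169807434082)
pocket (np.float64(331.8852631578947), np.float64(118.04947368421053)) 950 ((593.9202270507812, 219.2243194580078), (49.49155044555664, 34.04560089111328), 2.6959147453308105)
```

Run:
```python
import cv2
im=cv2.imread('pics/w2.png'); cv2.imwrite('pics/w2c.png',cv2.resize(im[20:200,180:430],(750,540),interpolation=cv2.INTER_CUBIC))
```

```text
(no output)
```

View pics/w2c.png

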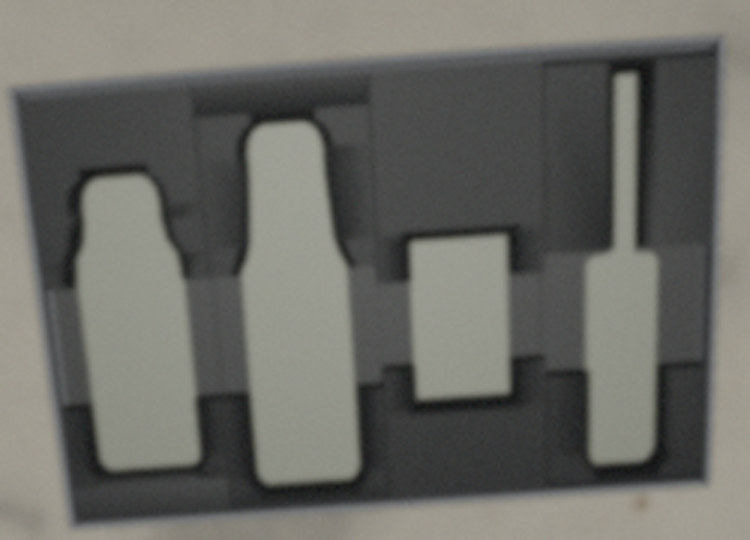

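The enlarged crop shows the four light floors clearly: cutter left, pliers second, battery third, driver right. All have their narrow ends away from the robot. Next I measure the floors.

```bash
cat > pock.py <<'E'
from seg import *
def pockets(im,c,poly,show=True):
    hull=np.zeros(im.shape[:2],np.uint8); cv2.fillPoly(hull,[np.int32(poly)],1)
    g=im.max(2); th,_=cv2.threshold(g[hull>0].reshape(-1,1),0,255,cv2.THRESH_OTSU)
    out=[]
    for b in blobs((g>th)&(hull>0),150):
        P,px=pts(b,c,8); o,a,bb,u,t=axis(P,np.array([-1,0])); 
        q=cv2.minAreaRect(np.float32(P))
        U=(P-o)@a; T=(P-o)@bb; wd=[]
        for x in np.linspace(u[0]+6,u[1]-6,6):
            k=abs(U-x)<3; wd.append((round(x),round(np.ptp(T[k])),round((T[k].max()+T[k].min())/2,1)))
        print(px,len(P),'cm',o,'ang',np.degrees(np.arctan2(a[1],a[0])),'ends',o+a*u[0],o+a*u[1],'len',np.ptp(u)); print('   widths',wd)
    print(th)
E
python3 - <<'E'
from pock import *
s0={'position':np.array([561.6,278.5,299.])}
s=arm.read_state(); print(s['position'],s['ee_rot']); s['position']=s0['position']
im=cv2.imread('pics/w2.png')
pk=lambda L:[(180+x/3,20+y/3) for x,y in L]
c=cam('wrist',s)
print('tray',ray(pk([(15,92),(718,40),(705,480),(75,520)]),c,20))
pockets(im,c,pk([(25,100),(708,48),(697,474),(82,513)]))
E
```

```text
[560.  280.3 299.1] [ 1. -0. -0.  0.]
tray [[674.8 389.8  20. ]
 [693.6 126.4  20. ]
 [523.6 113.8  20. ]
 [506.4 377.6  20. ]]
(np.float64(386.9864116758933), np.float64(123.99446401610469)) 1987 cm [590.3 151.8] ang -175.98813390190062 ends [680.5 158.1] [530.  147.5] len 150.90125755442386
   widths [(-84, 7, np.float64(0.4)), (-57, 7, np.float64(0.6)), (-29, 10, np.float64(-0.3)), (-1, 28, np.float64(-0.6)), (27, 25, np.float64(0.4)), (54, 26, np.float64(0.8))]
(np.float64(278.6172513848589), np.float64(124.2033764178317)) 3791 cm [589.7 284.5] ang -175.90509194954447 ends [662.7 289.7] [521.4 279.6] len 141.6550739195257
   widths [(-67, 29, np.float64(0.0)), (-41, 31, np.float64(-0.1)), (-15, 44, np.float64(0.1)), (11, 43, np.float64(0.2)), (36, 43, np.float64(0.0)), (62, 42, np.float64(0.1))]
(np.float64(224.86624), np.float64(129.1424)) 3125 cm [584.2 350.4] ang -175.85758936312612 ends [643.2 354.7] [527.8 346.3] len 115.7435184436979
   widths [(-53, 29, np.float64(0.2)), (-32, 38, np.float64(-0.5)), (-12, 44, np.float64(0.2)), (9, 43, np.float64(-0.2)), (30, 43, np.float64(0.3)), (51, 41, np.float64(-0.7))]
(np.float64(332.95799299883316), np.float64(125.03092182030339)) 1714 cm [589.5 218.2] ang -175.61842122415834 ends [620.3 220.5] [557.4 215.7] len 63.11319763633677
   widths [(-25, 37, np.float64(0.4)), (-15, 40, np.float64(-0.1)), (-5, 40, np.float64(-0.4)), (6, 39, np.float64(-0.2)), (16, 40, np.float64(-0.5)), (26, 38, np.float64(0.3))]
105.0
```

>>> step_arm(motion=[{"dr": [0,0,-1],"slide": [-15,-50,30],"jaw": 58},{"dr": [0,0,-2],"slide": [-35,-100,70],"jaw": 58},{"dr": [0,0,-2],"slide": [-50,-150,110],"jaw": 58},{"dr": [0,0,-2],"slide": [-60,-186,149],"jaw": 58},{"dr": [0,0,-2],"slide": [-60,-186,149],"jaw": 58},{"dr": [0,0,-2],"slide": [-60,-186,149],"jaw": 58},{"dr": [0,0,-2],"slide": [-60,-186,149],"jaw": 58},{"dr": [0,0,-2],"slide": [-60,-186,149],"jaw": 58}])

```text
clock: 2.3
position: [498.6, 468.3, 153.2]
ee_rot: [0.99, 0.14, 0.001, -0.001]
contact_force: [0.3, -0.7, 0.1]
gripper_width: 58.0
grasp_force: 0.0
```

```bash
cat > look.py <<'E'
from seg import *
import sys
def look(name,col,yend,zc,goff,near,halfw=0):
    s,im=snap('wrist',name); c=cam('wrist',s); m=tools(im,c)[col]
    P,px=pts(m,c,zc); k=np.hypot(*(P-near).T)<75; P=P[k]
    q=cv2.minAreaRect(np.float32(P)); o,a,b,u,t=axis(P,np.array([-1.,0]) )
    t=(P-o)@b; mid=(t.max()+t.min())/2
    yaw=np.degrees(np.arctan2(-a[1],-a[0]))
    org=o+a*(u[1]-yend)+b*mid; g=org+a*goff
    print('n',len(P),'len',np.ptp(u),'wid',np.ptp(t),'nose yaw',yaw,'org',org,'grasp',g,'rect',q)
    T=R.from_quat(s['ee_rot']).as_matrix(); tx=T[:,0]; cy=np.degrees(np.arctan2(tx[1],tx[0]))
    print('pos',s['position'],'yaw',cy,'dr z',-(yaw-cy)/8,'slide',T.T@(np.r_[g,0]-s['position']))
    print('t',s['clock'],'w',s['gripper_width'],'px',proj([[*g,zc]],c))
E
python3 - <<'E'
from look import *
look('c1','red',53,10,6,np.array([500,466]))
E
```

```text
n 1069 len 78.22221600863665 wid 30.450873481016465 nose yaw 15.707292569011923 org [506.3 468.1] grasp [500.5 466.5] rect ((493.28546142578125, 464.37261962890625), (79.11549377441406, 30.51344108581543), 16.196128845214844)
pos [498.6 468.3 153.2] yaw 16.10933916049931 dr z 0.05025582393592343 slide [  1.    2.6 153.2]
t 2.3 w 57.96074455369126 px [[287.5 177.8]]
```

View pics/c1.png

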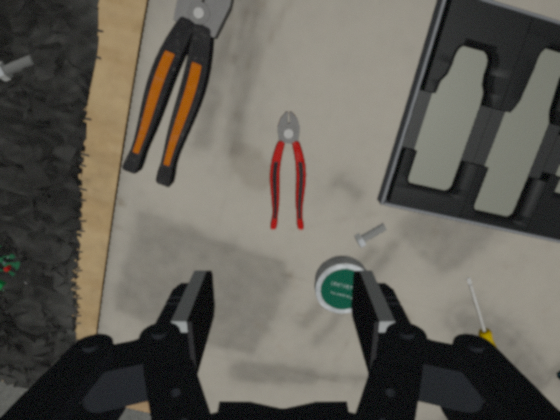

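The view shows the cutter centred at (287,178) between the fingers, with its size as stated (78 × 30 mm of red). Green cap (340,285) and bolt (370,233) are clear. I'm descending to grasp.

>>> step_arm(motion=[{"dr": [0,0,0],"slide": [0,0,50],"jaw": 58},{"dr": [0,0,0],"slide": [0,0,100],"jaw": 58},{"dr": [0,0,0],"slide": [0,0,135],"jaw": 58},{"dr": [0,0,0],"slide": [0,0,148],"jaw": 58},{"dr": [0,0,0],"slide": [0,0,148],"jaw": 58},{"dr": [0,0,0],"slide": [0,0,148],"jaw": 15},{"dr": [0,0,0],"slide": [0,0,148],"jaw": 15},{"dr": [0,0,0],"slide": [0,0,148],"jaw": 15}])

```text
clock: 3.35
position: [498.2, 469.2, 4.4]
ee_rot: [0.99, 0.141, 0.001, -0.001]
contact_force: [-0.2, 1.1, -0.0]
gripper_width: 15.0
grasp_force: 0.0
```

Run:
```python
from h import *
s,im=snap('wrist','c2'); print(s['position'],s['gripper_width'],s['grasp_force'],s['joint_vel'])
s,im2=snap('top','c2t'); cv2.imwrite('pics/c2b.png',np.vstack([im[:300],cv2.resize(im2[160:260,80:267],(560,300))]))
```

```text
[498.15102923 469.18718611   4.44669996] 14.988957341991199 0.0 [-6.84789005e-04  6.51502536e-03 -6.32373062e-03  5.76799254e-05
 -2.66533064e-03  6.09196974e-04]
```

View pics/c2b.png

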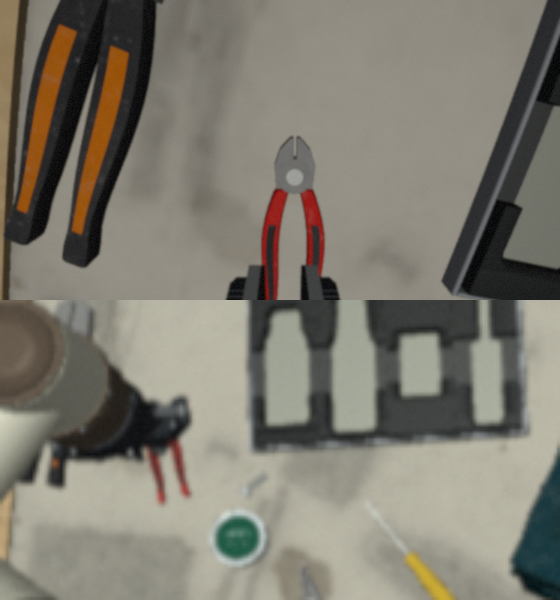

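The view shows the shut pads at about (262–302, 285), over or beside the red handles at (268–318), with nothing held. Before retrying I need to see the fingertips.

Run:
```python
import cv2
im=cv2.imread('pics/c2.png'); cv2.imwrite('pics/c2d.png',cv2.resize(im[220:400,170:410],(800,600),interpolation=cv2.INTER_CUBIC))
```

```text
(no output)
```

View pics/c2d.png

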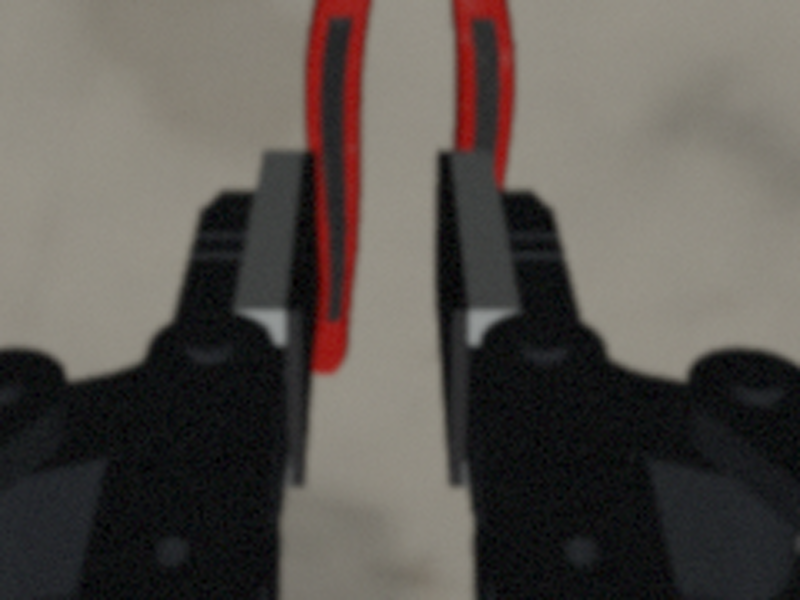

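Run:
```python
from h import *
np.set_printoptions(precision=1,suppress=True)
s=arm.read_state(); c=cam('wrist',s); Rm=R.from_quat(s['ee_rot']).as_matrix(); p=s['position']; print(p)
for dz in (0,-5,-10,-15,-20,-38):
    q=[p+Rm@np.array([11,y,dz]) for y in (-7.5,0,7.5)]
    print(dz,((proj(q,c)-[170,220])*3.333).tolist())
T=np.array(optics.camera_info('wrist')['T_tool_cam']); print(T)
```

```text
[498.  468.9   3.9]
0 [[337.1822736310811, 33.428165850176626], [386.7865318776392, 33.47325156984387], [436.382243729847, 33.50430000563069]]
-5 [[336.2250060735251, 46.395009361405485], [387.08762087007216, 46.44170495589652], [437.94107020537257, 46.47113746262503]]
-10 [[335.21845344211164, 60.03544156992214], [387.40421939073667, 60.0838902085263], [439.58013723615665, 60.111390107387166]]
-15 [[334.15875574489866, 74.40272698309865], [387.73754288564476, 74.45309118717607], [441.3057271952097, 74.47828841576747]]
-20 [[333.0416447642128, 89.55582407236855], [388.0889354414039, 89.60828908468291], [443.1247865457874, 89.63075014275074]]
-38 [[328.4660150426503, 151.7020332710387], [389.5283307293641, 151.76406281813257], [450.57531370312597, 151.77175298498435]]
[[   0.     0.9    0.3   83.9]
 [   1.    -0.    -0.    -1.9]
 [  -0.     0.3   -0.9 -176.4]
 [   0.     0.     0.     1. ]]
```

The pads' image position puts their ends about 38 mm short of the reported TCP, and no contact was felt at TCP z = 4. I'm testing this by lifting, re-centring, lowering a bit further and closing while watching the force.

>>> step_arm(motion=[{"dr": [0,0,0],"slide": [0,0,-18],"jaw": 15},{"dr": [0,0,0],"slide": [2,3,-18],"jaw": 56},{"dr": [0,0,0],"slide": [2,3,-18],"jaw": 56},{"dr": [0,0,0],"slide": [2,3,0],"jaw": 56},{"dr": [0,0,0],"slide": [2,3,3],"jaw": 56},{"dr": [0,0,0],"slide": [2,3,5],"jaw": 56},{"dr": [0,0,0],"slide": [2,3,6.5],"jaw": 56},{"dr": [0,0,0],"slide": [2,3,8],"jaw": 56}])

```text
clock: 4.45
position: [500.7, 466.6, -4.5]
ee_rot: [0.99, 0.141, 0.0, -0.0]
contact_force: [0.2, -0.6, 0.2]
gripper_width: 56.1
grasp_force: 0.0
```

Run:
```python
from h import *
np.set_printoptions(precision=1,suppress=True)
s,im=snap('top','t3'); print(s['position'],s['contact_force'],s['gripper_width'])
p=s['position']; c=cam('top'); print('top',proj([p,p+[0,0,38]],c))
s2,im2=snap('scene','s3'); print('scene',proj([p,p+[0,0,38]],cam('scene')))
a,b=proj([p],c)[0].astype(int),proj([p],cam('scene'))[0].astype(int)
f=lambda i,q:cv2.resize(i[max(0,q[1]-40):max(0,q[1]-40)+80,max(0,q[0]-50):max(0,q[0]-50)+100],(400,320),interpolation=cv2.INTER_CUBIC)
cv2.imwrite('pics/ts3.png',np.hstack([f(im,a),f(im2,b)]))
```

```text
[500.7 466.6  -4.5] [ 0.2 -0.6  0.2] 56.09723936758914
top [[135.4 211.9]
 [131.6 209.3]]
scene [[134.2 204.8]
 [131.3 197.2]]
```

View pics/ts3.png

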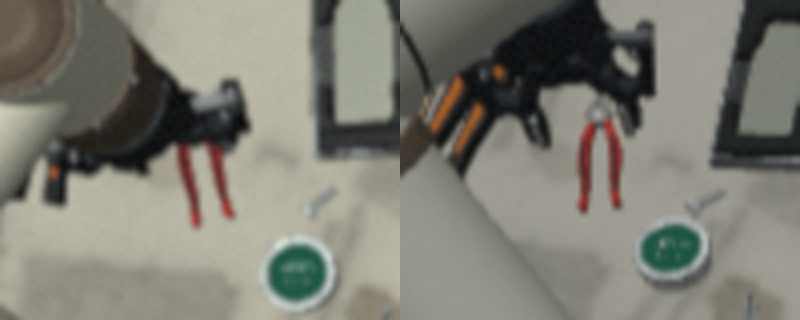

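The scene crop shows the fingertips at about (540,140) and (632,128), clearly above the cutter at (600,160). So the real fingertips end about 35 mm short of the reported TCP, and I'll lower further, checking the force.

>>> step_arm(motion=[{"dr": [0,0,0],"slide": [0,0,8],"jaw": 56},{"dr": [0,0,0],"slide": [0,0,14],"jaw": 56},{"dr": [0,0,0],"slide": [0,0,18],"jaw": 56},{"dr": [0,0,0],"slide": [0,0,20],"jaw": 56},{"dr": [0,0,0],"slide": [0,0,21],"jaw": 56},{"dr": [0,0,0],"slide": [0,0,22],"jaw": 56},{"dr": [0,0,0],"slide": [0,0,23],"jaw": 56},{"dr": [0,0,0],"slide": [0,0,24],"jaw": 56}])

```text
clock: 5.55
position: [500.7, 466.5, -28.6]
ee_rot: [0.99, 0.141, 0.0, -0.0]
contact_force: [0.2, 0.9, -0.3]
gripper_width: 55.6
grasp_force: 0.0
```

>>> step_arm(motion=[{"dr": [0,0,0],"slide": [0,0,0],"jaw": 15},{"dr": [0,0,0],"slide": [0,0,0],"jaw": 15},{"dr": [0,0,0],"slide": [0,0,0],"jaw": 15},{"dr": [0,0,0],"slide": [0,0,0],"jaw": 15},{"dr": [0,0,0],"slide": [0,0,0],"jaw": 15},{"dr": [0,0,0],"slide": [0,0,0],"jaw": 15},{"dr": [0,0,0],"slide": [0,0,0],"jaw": 15},{"dr": [0,0,0],"slide": [0,0,0],"jaw": 15}])

```text
clock: 6.55
position: [500.7, 466.5, -28.3]
ee_rot: [0.99, 0.141, 0.0, -0.0]
contact_force: [-1.8, 0.3, 5.2]
gripper_width: 28.7
grasp_force: 59.8
```

>>> step_arm(motion=[{"dr": [0,0,0],"slide": [0,0,0],"jaw": 42},{"dr": [0,0,0],"slide": [0,0,0],"jaw": 42},{"dr": [0,0,0],"slide": [0,0,1],"jaw": 42},{"dr": [0,0,0],"slide": [0,0,2],"jaw": 42},{"dr": [0,0,0],"slide": [0,0,3],"jaw": 42},{"dr": [0,0,0],"slide": [0,0,4],"jaw": 42},{"dr": [0,0,0],"slide": [0,0,5],"jaw": 42},{"dr": [0,0,0],"slide": [0,0,5],"jaw": 42}])

```text
clock: 7.55
position: [500.6, 466.4, -33.8]
ee_rot: [0.99, 0.141, -0.0, 0.0]
contact_force: [-0.3, -0.7, -0.1]
gripper_width: 42.1
grasp_force: 0.0
```

>>> step_arm(motion=[{"dr": [0,0,0],"slide": [0,0,0],"jaw": 15},{"dr": [0,0,0],"slide": [0,0,0],"jaw": 15},{"dr": [0,0,0],"slide": [0,0,0],"jaw": 15},{"dr": [0,0,0],"slide": [0,0,0],"jaw": 15},{"dr": [0,0,0],"slide": [0,0,0],"jaw": 15},{"dr": [0,0,0],"slide": [0,0,0],"jaw": 15},{"dr": [0,0,0],"slide": [0,0,0],"jaw": 15},{"dr": [0,0,0],"slide": [0,0,0],"jaw": 15}])

```text
clock: 8.55
position: [500.8, 466.6, -33.3]
ee_rot: [0.99, 0.141, 0.0, -0.0]
contact_force: [-1.2, -0.0, 4.9]
gripper_width: 30.1
grasp_force: 59.9
```

>>> step_arm(motion=[{"dr": [0,0,0],"slide": [0,0,-40],"jaw": 15},{"dr": [0,0,0.5],"slide": [5,10,-70],"jaw": 15},{"dr": [0,0,1.0],"slide": [15,45,-70],"jaw": 15},{"dr": [0,0,1.5],"slide": [30,90,-70],"jaw": 15},{"dr": [0,0,1.5],"slide": [43,133,-70],"jaw": 15},{"dr": [0,0,1.5],"slide": [43,133,-70],"jaw": 15},{"dr": [0,0,1.5],"slide": [43,133,-70],"jaw": 15},{"dr": [0,0,1.5],"slide": [43,133,-70],"jaw": 15}])

```text
clock: 9.55
position: [578.2, 351.4, 35.8]
ee_rot: [0.999, 0.037, -0.0, 0.0]
contact_force: [-0.6, -0.3, -0.4]
gripper_width: 30.0
grasp_force: 59.8
```

Run:
```python
from h import *
np.set_printoptions(precision=2,suppress=True)
s,im=snap('wrist','c5'); s,im=snap('wrist','c5'); print(s['position'],s['ee_rot'],s['gripper_width'],s['grasp_force'],s['joint_vel'])
c=cam('wrist',s)
print('cutter pocket corner proj (predict)',proj([[643.2,354.7,8],[527.8,346.3,8],[585.5,350.5,8],[592,284.7,8]],c))
```

```text
[578.26 351.57  35.96] [ 1.    0.04 -0.    0.  ] 30.001299456789745 59.78757318807766 [ 0. -0.  0.  0.  0.  0.]
cutter pocket corner proj (predict) [[289.13 114.55]
 [287.58 303.23]
 [288.31 217.09]
 [402.46 214.55]]
```

View pics/c5.png

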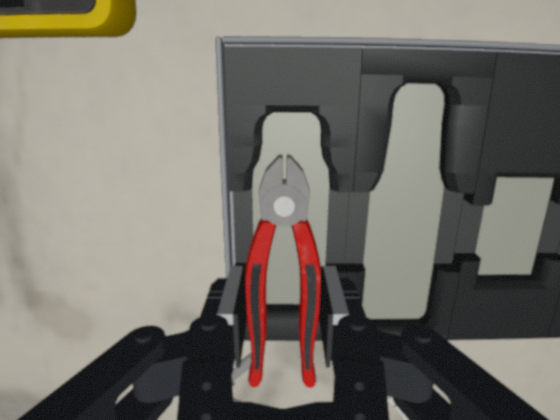

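The cutter is held centred at (285,270). The cutter pocket spans rows 112–304 at column 290, within about 1 mm of my prediction. I'll measure how the cutter sits in the hand.

Run:
```python
from seg import *
im=cv2.imread('pics/c5.png'); s=arm.read_state(); c=cam('wrist',s)
m=tools(im,c)['red']; m[:,:200]=0; P,px=pts(m,c,78)
o,a,b,u,t=axis(P,np.array([-1.,0])); t=(P-o)@b; org=o+a*(u[1]-53)+b*(t.max()+t.min())/2
print('org',org,'yaw',np.degrees(np.arctan2(-a[1],-a[0])),np.ptp(u),np.ptp(t))
# steel: rivet at (284,206), tip at (285,155)
print('rivet/tip/handle ends',ray([(284,206),(285,155),(255,381),(309,381)],c,78))
# pocket floor from this view
roi=np.zeros(im.shape[:2],np.uint8); roi[100:345,360:450]=1
g=im.max(2); m=(g>125)&(roi>0); bl=max(blobs(m,500),key=np.sum); P,px=pts(bl,c,8); o,a,b,u,t=axis(P,np.array([-1.,0])); print('pliers pocket ends',o+a*u[0],o+a*u[1],'ang',np.degrees(np.arctan2(-a[1],-a[0])),'len',np.ptp(u))
print('cutter trough edges/ends',ray([(290,112),(290,304)],c,8), ray([(345,190),(345,262)],c,8))
print(s['clock'])
```

```text
org [582.7 353.6] yaw 3.814659993162638 79.77700486529055 31.179044091180447
rivet/tip/handle ends [[615.8 355.6  78. ]
 [635.1 356.8  78. ]
 [531.2 362.3  78. ]
 [533.  337.9  78. ]]
pliers pocket ends [655.8 287.5] [522.8 278.8] ang 3.732465882131831 len 133.2222231450931
cutter trough edges/ends [[644.6 354.4   8. ]
 [527.3 344.8   8. ]] [[604.1 320.    8. ]
 [559.2 314.1   8. ]]
9.65
```

>>> step_arm(motion=[{"dr": [0,0,0],"slide": [2,2.5,25],"jaw": 15},{"dr": [0,0,0],"slide": [2,2.5,40],"jaw": 15},{"dr": [0,0,0],"slide": [2,2.5,52],"jaw": 15},{"dr": [0,0,0],"slide": [2,2.5,58],"jaw": 15},{"dr": [0,0,0],"slide": [2,2.5,60.5],"jaw": 15},{"dr": [0,0,0],"slide": [2,2.5,60.5],"jaw": 15},{"dr": [0,0,0],"slide": [2,2.5,60.5],"jaw": 15},{"dr": [0,0,0],"slide": [2,2.5,60.5],"jaw": 15}])

```text
clock: 10.65
position: [581.4, 348.5, -23.7]
ee_rot: [0.999, 0.036, 0.0, -0.0]
contact_force: [-0.1, 0.3, -1.9]
gripper_width: 29.8
grasp_force: 59.8
```

>>> step_arm(motion=[{"dr": [0,0,0],"slide": [0,0,0],"jaw": 38},{"dr": [0,0,0],"slide": [0,0,0],"jaw": 38},{"dr": [0,0,0],"slide": [0,0,0],"jaw": 38},{"dr": [0,0,0],"slide": [0,0,-10],"jaw": 38},{"dr": [0,0,0],"slide": [0,0,-40],"jaw": 38},{"dr": [0,0,0],"slide": [-20,0,-95],"jaw": 56},{"dr": [0,0,0],"slide": [-60,0,-150],"jaw": 56},{"dr": [0,0,0],"slide": [-110,10,-170],"jaw": 56}])

```text
clock: 11.65
position: [473.2, 331.9, 149.8]
ee_rot: [0.999, 0.036, 0.003, -0.002]
contact_force: [-0.7, 1.1, 0.1]
gripper_width: 56.3
grasp_force: 0.0
```

```bash
cat > chk.py <<'E'
from pock import *
# held-in-pocket check: measure coloured handles on plane z=8+zc
def chk(im,c,col,near,yend,zc=18):
    P,px=pts(tools(im,c)[col],c,zc); P=P[np.hypot(*(P-near).T)<80]
    o,a,b,u,t=axis(P,np.array([-1.,0])); t=(P-o)@b
    print(col,'org',o+a*(u[1]-yend)+b*(t.max()+t.min())/2,'yaw',np.degrees(np.arctan2(-a[1],-a[0])),'len',np.ptp(u),'wid',np.ptp(t))
E
python3 - <<'E'
from chk import *
s,im=snap('wrist','c7'); s,im=snap('wrist','c7'); print(s['clock'],s['position'],s['joint_vel'].max(),s['ee_rot']); c=cam('wrist',s)
chk(im,c,'red',np.array([585,350]),53)
chk(im,c,'blue',np.array([320,305]),66,10); chk(im,c,'yel',np.array([370,200]),67,10)
E
```

```text
11.7 [467.3 329.1 152.1] 0.07539240093472528 [ 1.  0.  0. -0.]
red org [586.5 350.2] yaw 2.8312937868544132 len 72.40715664941855 wid 29.86548055498291
blue org [332.1 308.6] yaw 16.468548424194413 len 80.54994450135518 wid 29.886747345476763
yel org [397.5 220.6] yaw 40.169230972414354 len 71.74267882713735 wid 15.360327787636233
```

View pics/c7.png

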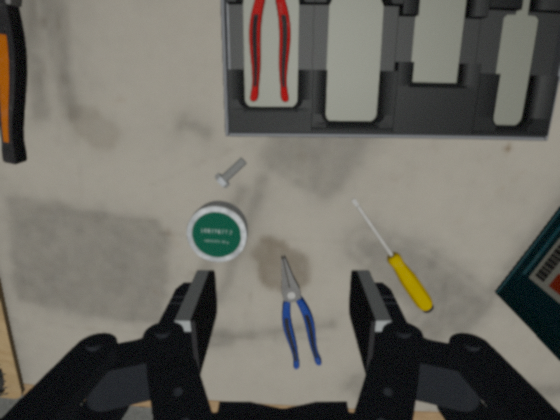

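The view shows the cutter in its pocket at (270,55), measured 1 mm from the point. The needle-nose is at (300,315) and the driver at (395,260), both clear.

Run:
```python
from chk import *
import json
for i in range(2): s,im=snap('wrist','n0')
c=cam('wrist',s); print(s['position'],R.from_quat(s['ee_rot']).as_matrix()[:,0],np.abs(s['joint_vel']).max())
chk(im,c,'blue',np.array([320,305]),66,10)
```

```text
[471.2 330.6 149.3] [1.  0.1 0. ] 0.07600768260904685
blue org [332.3 308.8] yaw 16.676387387090635 len 80.70441308402874 wid 30.035830770010513
```

>>> step_arm(motion=[{"dr": [0,0,-0.5],"slide": [-40,4,5],"jaw": 56},{"dr": [0,0,-1.0],"slide": [-80,8,15],"jaw": 56},{"dr": [0,0,-1.55],"slide": [-120,12,25],"jaw": 56},{"dr": [0,0,-1.55],"slide": [-149,13,36],"jaw": 56},{"dr": [0,0,-1.55],"slide": [-149,13,50],"jaw": 56},{"dr": [0,0,-1.55],"slide": [-149,13,60],"jaw": 56},{"dr": [0,0,-1.55],"slide": [-149,13,60],"jaw": 56},{"dr": [0,0,-1.55],"slide": [-149,13,60],"jaw": 56}])

```text
clock: 12.85
position: [325.2, 306.8, 85.9]
ee_rot: [0.99, 0.144, 0.0, -0.0]
contact_force: [-0.9, 0.2, -0.0]
gripper_width: 55.9
grasp_force: 0.0
```

Run:
```python
from look import *
look('n1','blue',66,10,8,np.array([320,305]))
```

```text
n 1545 len 80.99467652621473 wid 30.113730829122026 nose yaw 16.17884536587916 org [331.  309.1] grasp [323.3 306.8] rect ((306.5152587890625, 301.9498291015625), (82.21582794189453, 30.080324172973633), 16.603715896606445)
pos [325.2 306.8  85.9] yaw 16.54709448184584 dr z 0.04603113949583504 slide [-1.8 -0.6 85.9]
t 12.85 w 55.94069887702265 px [[284.2 205.7]]
```

Needle-nose: measured grasp point within 2 mm of the tool, so I'm descending to TCP z ≈ −33.5 and closing.

>>> step_arm(motion=[{"dr": [0,0,0],"slide": [-1,0,50],"jaw": 56},{"dr": [0,0,0],"slide": [-1,0,90],"jaw": 56},{"dr": [0,0,0],"slide": [-1,0,112],"jaw": 52},{"dr": [0,0,0],"slide": [-1,0,119.5],"jaw": 46},{"dr": [0,0,0],"slide": [-1,0,119.5],"jaw": 42},{"dr": [0,0,0],"slide": [-1,0,119.5],"jaw": 15},{"dr": [0,0,0],"slide": [-1,0,119.5],"jaw": 15},{"dr": [0,0,0],"slide": [-1,0,119.5],"jaw": 15}])

```text
clock: 13.9
position: [324.0, 306.9, -32.5]
ee_rot: [0.99, 0.144, 0.001, -0.001]
contact_force: [-0.8, -2.0, 6.4]
gripper_width: 29.2
grasp_force: 59.5
```

>>> step_arm(motion=[{"dr": [0,0,0],"slide": [0,0,-45],"jaw": 15},{"dr": [0,0,0],"slide": [15,5,-73],"jaw": 15},{"dr": [0,0,0.5],"slide": [60,24,-73],"jaw": 15},{"dr": [0,0,1.0],"slide": [110,43,-73],"jaw": 15},{"dr": [0,0,1.56],"slide": [160,63,-73],"jaw": 15},{"dr": [0,0,1.56],"slide": [205,80,-73],"jaw": 15},{"dr": [0,0,1.56],"slide": [243,96,-73],"jaw": 15},{"dr": [0,0,1.56],"slide": [243,96,-73],"jaw": 15}])

```text
clock: 14.9
position: [586.2, 282.9, 38.7]
ee_rot: [0.999, 0.034, 0.0, -0.0]
contact_force: [-0.7, -0.1, -0.9]
gripper_width: 28.8
grasp_force: 60.1
```

```bash
cat > held.py <<'E'
from seg import *
def held(name,col,yend,zb,hz,tgt):
    for i in range(3): s,im=snap('wrist',name)
    c=cam('wrist',s); p=s['position']; Rm=R.from_quat(s['ee_rot']).as_matrix()
    print(s['clock'],p,'yaw',np.degrees(np.arctan2(Rm[1,0],Rm[0,0])),'w',s['gripper_width'],s['grasp_force'],np.abs(s['joint_vel']).max())
    P,px=pts(tools(im,c)[col],c,p[2]+zb+hz); P=P[np.hypot(*(P-p[:2]).T)<80]
    o,a,b,u,t=axis(P,np.array([-1.,0])); t=(P-o)@b; org=o+a*(u[1]-yend)+b*(t.max()+t.min())/2
    print('org',org,'yaw',np.degrees(np.arctan2(-a[1],-a[0])),'len',np.ptp(u),'wid',np.ptp(t),'slide',Rm.T@np.r_[tgt-org,8.7-(p[2]+zb)])
    return s,im,c
E
python3 - <<'E'
from held import *
s,im,c=held('n3','blue',66,33,9,np.array([592,284.7]))
E
```

```text
15.0 [583.3 283.   38.7] yaw 4.033078713689362 w 28.92549927389683 60.113373873755336 0.022115415423036397
org [589.6 285.1] yaw 3.7489104852139454 len 81.95994217625582 wid 31.164283313728745 slide [ 2.4  0.5 63. ]
```

>>> step_arm(motion=[{"dr": [0,0,0],"slide": [2,0.3,25],"jaw": 15},{"dr": [0,0,0],"slide": [2,0.3,42],"jaw": 15},{"dr": [0,0,0],"slide": [2,0.3,54],"jaw": 15},{"dr": [0,0,0],"slide": [2,0.3,60],"jaw": 15},{"dr": [0,0,0],"slide": [2,0.3,63],"jaw": 15},{"dr": [0,0,0],"slide": [2,0.3,63],"jaw": 15},{"dr": [0,0,0],"slide": [2,0.3,63],"jaw": 15},{"dr": [0,0,0],"slide": [2,0.3,63],"jaw": 15}])

```text
clock: 16.05
position: [586.1, 283.5, -23.2]
ee_rot: [0.999, 0.036, 0.0, -0.0]
contact_force: [1.2, 0.2, -1.5]
gripper_width: 28.8
grasp_force: 60.1
```

>>> step_arm(motion=[{"dr": [0,0,0],"slide": [0,0,0],"jaw": 40},{"dr": [0,0,0],"slide": [0,0,0],"jaw": 40},{"dr": [0,0,0],"slide": [0,0,0],"jaw": 40},{"dr": [0,0,0],"slide": [0,0,-10],"jaw": 40},{"dr": [0,0,0],"slide": [0,0,-45],"jaw": 40},{"dr": [0,0,0],"slide": [-30,5,-90],"jaw": 46},{"dr": [0,0,0],"slide": [-80,15,-140],"jaw": 46},{"dr": [0,0,0],"slide": [-110,30,-160],"jaw": 46}])

```text
clock: 17.05
position: [478.0, 246.0, 139.4]
ee_rot: [0.999, 0.036, 0.002, -0.001]
contact_force: [-0.8, 0.6, 0.6]
gripper_width: 46.0
grasp_force: 0.0
```

Run:
```python
from chk import *
for i in range(4): s,im=snap('wrist','d0')
c=cam('wrist',s); Rm=R.from_quat(s['ee_rot']).as_matrix(); print(s['clock'],s['position'],'yaw',np.degrees(np.arctan2(Rm[1,0],Rm[0,0])),np.abs(s['joint_vel']).max())
chk(im,c,'blue',np.array([570,283]),66); chk(im,c,'red',np.array([570,350]),53); chk(im,c,'yel',np.array([370,200]),67,10)
```

```text
17.2 [478.1 245.8 139.4] yaw 4.148787770569983 0.07213192103222821
blue org [592.  285.5] yaw 3.528988196267728 len 81.30443756893172 wid 29.718655709257636
red org [586.2 349.2] yaw 3.907488592727554 len 76.36844099835196 wid 31.64211789318682
yel org [404.3 222. ] yaw 36.106719329796015 len 65.49009223313118 wid 16.86318937853329
```

>>> step_arm(motion=[{"dr": [0,0,-1.1],"slide": [-30,8,20],"jaw": 46},{"dr": [0,0,-2.2],"slide": [-60,16,40],"jaw": 46},{"dr": [0,0,-3.3],"slide": [-80,22,60],"jaw": 46},{"dr": [0,0,-4.5],"slide": [-93,26,77],"jaw": 46},{"dr": [0,0,-4.5],"slide": [-93,26,77],"jaw": 46},{"dr": [0,0,-4.5],"slide": [-93,26,77],"jaw": 46},{"dr": [0,0,-4.5],"slide": [-93,26,77],"jaw": 46},{"dr": [0,0,-4.5],"slide": [-93,26,77],"jaw": 46}])

```text
clock: 18.25
position: [388.0, 213.5, 59.7]
ee_rot: [0.94, 0.342, 0.001, -0.0]
contact_force: [-0.7, -0.2, -0.7]
gripper_width: 46.1
grasp_force: 0.0
```

Run:
```python
from look import *
look('d1','yel',67,8,12,np.array([375,203]))
```

```text
n 2128 len 70.95749849267409 wid 15.713289122630504 nose yaw 40.22197134680815 org [396.6 220.3] grasp [387.4 212.6] rect ((372.64178466796875, 199.73617553710938), (72.43841552734375, 15.667397499084473), 39.661643981933594)
pos [388.  213.5  59.7] yaw 40.045188496286904 dr z -0.022097856315155262 slide [-1.1  0.3 59.7]
t 18.25 w 46.06292410521137 px [[285.5 217.7]]
```

>>> step_arm(motion=[{"dr": [0,0,0],"slide": [-1,0,40],"jaw": 46},{"dr": [0,0,0],"slide": [-1,0,70],"jaw": 42},{"dr": [0,0,0],"slide": [-1,0,86],"jaw": 36},{"dr": [0,0,0],"slide": [-1,0,92],"jaw": 32},{"dr": [0,0,0],"slide": [-1,0,92],"jaw": 30},{"dr": [0,0,0],"slide": [-1,0,92],"jaw": 5},{"dr": [0,0,0],"slide": [-1,0,92],"jaw": 5},{"dr": [0,0,0],"slide": [-1,0,92],"jaw": 5}])

```text
clock: 19.3
position: [387.2, 212.9, -31.8]
ee_rot: [0.939, 0.343, 0.001, -0.0]
contact_force: [0.2, 0.6, 6.8]
gripper_width: 11.9
grasp_force: 58.8
```

Width 11.9 mm on a 17 mm handle means the pads hold only its upper edge. I'm opening, going 8 mm lower and closing again.

>>> step_arm(motion=[{"dr": [0,0,0],"slide": [0,0,0],"jaw": 32},{"dr": [0,0,0],"slide": [0,0,0],"jaw": 32},{"dr": [0,0,0],"slide": [0,0,3],"jaw": 32},{"dr": [0,0,0],"slide": [0,0,5],"jaw": 32},{"dr": [0,0,0],"slide": [0,0,6],"jaw": 32},{"dr": [0,0,0],"slide": [0,0,7],"jaw": 32},{"dr": [0,0,0],"slide": [0,0,8],"jaw": 32},{"dr": [0,0,0],"slide": [0,0,8],"jaw": 32}])

```text
clock: 20.3
position: [386.8, 212.5, -34.9]
ee_rot: [0.939, 0.344, 0.001, 0.0]
contact_force: [-16.7, -5.0, 66.7]
gripper_width: 32.3
grasp_force: 33.5
```

>>> step_arm(motion=[{"dr": [0,0,0],"slide": [0,0,0],"jaw": 5},{"dr": [0,0,0],"slide": [0,0,0],"jaw": 5},{"dr": [0,0,0],"slide": [0,0,0],"jaw": 5},{"dr": [0,0,0],"slide": [0,0,0],"jaw": 5},{"dr": [0,0,0],"slide": [0,0,0],"jaw": 5},{"dr": [0,0,0],"slide": [0,0,0],"jaw": 5},{"dr": [0,0,0],"slide": [0,0,0],"jaw": 5},{"dr": [0,0,0],"slide": [0,0,0],"jaw": 5}])

```text
clock: 21.3
position: [388.3, 213.5, -33.8]
ee_rot: [0.939, 0.345, 0.002, -0.0]
contact_force: [-14.9, -7.0, 73.2]
gripper_width: 12.5
grasp_force: 72.4
```

The tips press on the bench, so bench contact is at TCP about −34. That means the earlier depth was right. I'm backing up 7 mm and regripping.

>>> step_arm(motion=[{"dr": [0,0,0],"slide": [0,0,-4],"jaw": 5},{"dr": [0,0,0],"slide": [0,0,-6],"jaw": 30},{"dr": [0,0,0],"slide": [0,0,-7],"jaw": 30},{"dr": [0,0,0],"slide": [0,0,-7],"jaw": 30},{"dr": [0,0,0],"slide": [0,0,-7],"jaw": 5},{"dr": [0,0,0],"slide": [0,0,-7],"jaw": 5},{"dr": [0,0,0],"slide": [0,0,-7],"jaw": 5},{"dr": [0,0,0],"slide": [0,0,-7],"jaw": 5}])

```text
clock: 22.3
position: [387.0, 212.8, -33.4]
ee_rot: [0.939, 0.343, 0.0, 0.0]
contact_force: [-0.9, -0.3, 8.0]
gripper_width: 12.4
grasp_force: 58.7
```

Run:
```python
from h import *
np.set_printoptions(precision=1,suppress=True)
s,im=snap('wrist','d4'); print(s['position'],s['gripper_width'])
cv2.imwrite('pics/d4c.png',cv2.resize(im[150:420,140:420],(622,600),interpolation=cv2.INTER_CUBIC))
```

```text
[387.  212.8 -33.4] 12.39827693077427
```

View pics/d4c.png

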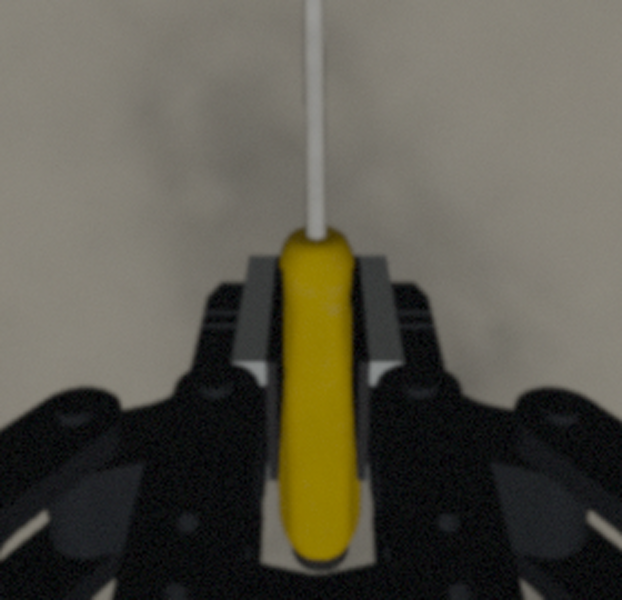

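The crop shows the driver held squarely between both pads, with the handle at (318,400) and the blade straight ahead. I'm carrying it to the driver pocket.

>>> step_arm(motion=[{"dr": [0,0,0],"slide": [0,0,-45],"jaw": 5},{"dr": [0,0,0.8],"slide": [10,15,-78],"jaw": 5},{"dr": [0,0,1.8],"slide": [32,48,-78],"jaw": 5},{"dr": [0,0,2.8],"slide": [55,83,-78],"jaw": 5},{"dr": [0,0,3.8],"slide": [78,118,-78],"jaw": 5},{"dr": [0,0,4.5],"slide": [100,152,-78],"jaw": 5},{"dr": [0,0,4.5],"slide": [118,179,-78],"jaw": 5},{"dr": [0,0,4.5],"slide": [118,179,-78],"jaw": 5}])

```text
clock: 23.35
position: [593.4, 150.5, 42.7]
ee_rot: [0.999, 0.035, -0.001, 0.0]
contact_force: [0.1, -0.3, -0.2]
gripper_width: 12.4
grasp_force: 58.5
```

Run:
```python
from held import *
s,im,c=held('d5','yel',67,33.4,8,np.array([605.2,152.8]))
# pocket seen now: bright floor cols per row in driver's module, ahead of the tool
pr=proj([[680.5,158.1,8],[530,147.5,8]],c); print('pred ends px',pr)
g=im.max(2)
for X in (675,660,645,630):
    y0=152.8+(X-605.2)*.07
    q=proj([[X,y0,8]],c)[0]; r=int(q[1]); row=g[r,int(q[0])-35:int(q[0])+35]; print(X,q,row.tolist()[::2])
c2=(c[0],c[1],None); s0=dict(s); s0['position']=np.array([561.6,278.5,299.]); s0['ee_rot']=np.array([1,0,0,0.]); c2=cam('wrist',s0)
pk=lambda L:[(180+x/3,20+y/3) for x,y in L]
print('trough mids: driver R',ray(pk([(695,245),(695,362)]),c2,8)[:,:2].mean(0),'pliers/batt',ray(pk([(393,283),(390,368)]),c2,8)[:,:2].mean(0))
print('driver step',ray(pk([(623,252)]),c2,8), 'blade line',ray(pk([(626,75),(624,245)]),c2,8))
```

```text
23.45 [591.1 151.   42.9] yaw 4.055188768928979 w 12.046728024636671 58.47478737967322 0.021921001383513182
org [599.8 153.6] yaw 4.633135743268926 len 74.92713733723446 wid 16.138470585155876 slide [ 5.5  1.1 67.6]
pred ends px [[284.4  65.7]
 [283.7 310.7]]
675 [284.5  76.6] [101, 101, 101, 100, 103, 103, 102, 104, 102, 85, 53, 43, 62, 161, 202, 205, 205, 205, 203, 199, 200, 200, 196, 126, 42, 41, 48, 76, 104, 105, 106, 104, 104, 105, 103]
660 [284.4 105.5] [93, 94, 92, 95, 93, 94, 96, 94, 96, 88, 57, 49, 50, 127, 200, 211, 213, 208, 186, 196, 198, 196, 187, 102, 44, 48, 53, 83, 97, 95, 95, 97, 96, 96, 96]
645 [284.3 133.3] [84, 85, 85, 87, 87, 87, 88, 86, 90, 85, 62, 56, 50, 111, 194, 213, 215, 209, 186, 193, 194, 193, 178, 77, 46, 51, 62, 82, 90, 87, 88, 87, 86, 88, 86]
630 [284.2 160. ] [77, 77, 80, 80, 77, 78, 79, 79, 79, 79, 68, 60, 53, 92, 184, 215, 218, 212, 187, 183, 189, 188, 165, 68, 52, 59, 67, 78, 78, 77, 77, 76, 77, 76, 76]
trough mids: driver R [595.4 122.1] pliers/batt [585.9 246. ]
driver step [[615.9 153.5   8. ]] blade line [[682.6 157.7   8. ]
 [618.6 153.3   8. ]]
```

Run:
```python
from h import *
np.set_printoptions(precision=1,suppress=True)
im=cv2.imread('pics/d5.png'); s=arm.read_state(); c=cam('wrist',s); print(s['position'],s['clock'])
for r in (110,125,140,155,170,180): print(r,[int(x) for x in im[r-1:r+2,272:302].mean((0,2))])
for r in range(30,215,20): print(r,[int(x) for x in im[r-1:r+2,276:300].mean((0,2))]) if r in(30,50,70,90) else 0
cv2.imwrite('pics/d5c.png',cv2.resize(im[50:320,200:370],(378,600),interpolation=cv2.INTER_CUBIC))
```

```text
[590.9 151.3  43.3] 23.5
110 [49, 47, 69, 121, 169, 194, 205, 210, 212, 213, 211, 205, 194, 184, 186, 191, 192, 192, 192, 192, 190, 180, 147, 94, 53, 42, 45, 45, 49, 52]
125 [51, 47, 59, 109, 161, 190, 203, 208, 210, 209, 208, 202, 191, 182, 184, 189, 191, 190, 191, 191, 189, 175, 136, 82, 49, 46, 46, 50, 52, 56]
140 [50, 50, 58, 103, 155, 187, 204, 212, 213, 213, 211, 205, 194, 184, 185, 187, 188, 188, 188, 188, 186, 172, 130, 73, 48, 48, 50, 54, 55, 61]
155 [55, 52, 55, 87, 142, 183, 205, 214, 217, 218, 217, 211, 200, 184, 174, 180, 184, 185, 185, 185, 182, 164, 120, 67, 49, 51, 51, 55, 58, 64]
170 [56, 53, 55, 83, 133, 174, 196, 206, 210, 210, 209, 206, 197, 184, 174, 178, 181, 182, 182, 181, 174, 149, 104, 61, 50, 52, 54, 58, 60, 67]
180 [57, 54, 56, 83, 130, 170, 193, 204, 208, 210, 210, 207, 199, 186, 175, 176, 180, 180, 180, 179, 170, 142, 95, 59, 51, 52, 58, 60, 62, 67]
30 [193, 192, 192, 192, 192, 192, 192, 192, 193, 193, 193, 192, 192, 193, 192, 193, 192, 193, 193, 193, 193, 193, 192, 192]
50 [65, 67, 66, 66, 66, 66, 66, 66, 66, 67, 66, 68, 67, 68, 65, 67, 68, 70, 66, 65, 67, 67, 68, 67]
70 [168, 189, 194, 195, 195, 195, 195, 195, 196, 195, 196, 196, 195, 196, 196, 196, 195, 193, 178, 129, 64, 38, 37, 37]
90 [201, 210, 211, 211, 211, 211, 210, 210, 207, 201, 195, 195, 194, 194, 194, 194, 193, 187, 164, 112, 58, 41, 39, 42]
```

View pics/d5c.png

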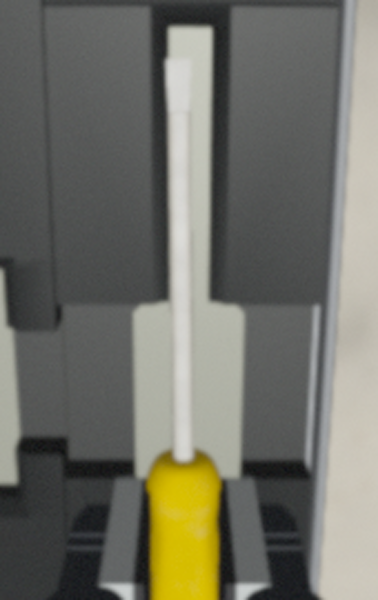

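The crop shows the driver over its slot. The blade runs from its tip at about (280,76) to the handle front at (283,253) in full-image pixels, slightly left of the slot centre at 285, and the pocket step is at row 186. I'll work out the offset from these.

Run:
```python
from h import *
np.set_printoptions(precision=1,suppress=True)
s=arm.read_state(); c=cam('wrist',s); f=lambda x,y:(200+x/2.2222,50+y/2.2222)
for z in (80,85,90):
    a=ray([f(178,58),f(184,455)],c,z)[:,:2]; d=a[0]-a[1]; print(z,'tip,front',a.tolist(),'len',np.hypot(*d),'yaw',np.degrees(np.arctan2(d[1],d[0])))
e=ray([f(190,28),f(188,300),f(189,305)],c,8)[:,:2]; d=e[0]-e[1]; print('slot end, mouth',e,np.degrees(np.arctan2(d[1],d[0])))
e=ray([f(134,330),f(243,330),f(134,450),f(242,450)],c,8)[:,:2]; print('handle pocket sides',e, e[:2].mean(0),e[2:].mean(0))
```

```text
80 tip,front [[674.7326724580555, 159.9725499907011], [605.7172210972517, 153.99123347258802]] len 69.2741558867759 yaw 4.953238855619615
85 tip,front [[674.7234832255808, 159.9452739961048], [608.1812573483503, 154.17830287668477]] len 66.79165951365928 yaw 4.953238855619634
90 tip,front [[674.7142939931061, 159.91799800150844], [610.6452935994488, 154.36537228078151]] len 64.30916314054276 yaw 4.95323885561962
slot end, mouth [[681.9 158. ]
 [615.  153.5]
 [613.7 153.2]] 3.845906937230748
handle pocket sides [[605.8 167.1]
 [607.9 138.4]
 [570.8 165.3]
 [572.9 135.3]] [606.8 152.8] [571.8 150.3]
```

>>> step_arm(motion=[{"dr": [0,0,0.1],"slide": [1.3,1.2,25],"jaw": 5},{"dr": [0,0,0.1],"slide": [1.3,1.2,45],"jaw": 5},{"dr": [0,0,0.1],"slide": [1.3,1.2,58],"jaw": 5},{"dr": [0,0,0.1],"slide": [1.3,1.2,64],"jaw": 5},{"dr": [0,0,0.1],"slide": [1.3,1.2,67],"jaw": 5},{"dr": [0,0,0.1],"slide": [1.3,1.2,67.5],"jaw": 5},{"dr": [0,0,0.1],"slide": [1.3,1.2,67.5],"jaw": 5},{"dr": [0,0,0.1],"slide": [1.3,1.2,67.5],"jaw": 5}])

```text
clock: 24.5
position: [593.8, 150.4, -22.8]
ee_rot: [1.0, 0.029, 0.0, -0.0]
contact_force: [0.2, 0.0, -0.2]
gripper_width: 12.4
grasp_force: 58.5
```

>>> step_arm(motion=[{"dr": [0,0,0],"slide": [0,0,1],"jaw": 5},{"dr": [0,0,0],"slide": [0,0,1],"jaw": 26},{"dr": [0,0,0],"slide": [0,0,1],"jaw": 26},{"dr": [0,0,0],"slide": [0,0,-3],"jaw": 26},{"dr": [0,0,0],"slide": [0,0,-30],"jaw": 26},{"dr": [0,0,0],"slide": [0,0,-80],"jaw": 26},{"dr": [0,0,0],"slide": [-10,0,-140],"jaw": 45},{"dr": [0,0,0],"slide": [-20,0,-200],"jaw": 45}])

```text
clock: 25.5
position: [573.1, 149.0, 178.9]
ee_rot: [1.0, 0.029, 0.0, 0.0]
contact_force: [1.5, 0.9, -0.3]
gripper_width: 45.4
grasp_force: 0.0
```

Run:
```python
from chk import *
for i in range(6): s,im=snap('wrist','d8')
c=cam('wrist',s); Rm=R.from_quat(s['ee_rot']).as_matrix(); print(s['clock'],s['position'],'yaw',np.degrees(np.arctan2(Rm[1,0],Rm[0,0])),np.abs(s['joint_vel']).max())
chk(im,c,'yel',np.array([570,150]),67,16); chk(im,c,'blue',np.array([570,283]),66); chk(im,c,'red',np.array([570,350]),53)
roi=np.zeros(im.shape[:2],np.uint8); q=proj([[640,230,20],[645,190,20],[535,185,20],[535,230,20]],c); cv2.fillPoly(roi,[np.int32(q)],1); g=im.max(2)
v=g[roi>0].reshape(-1,1); th,_=cv2.threshold(v,0,255,cv2.THRESH_OTSU)
P,px=pts(max(blobs((g>th)&(roi>0),100),key=np.sum),c,8); print('batt pocket',th,cv2.minAreaRect(np.float32(P)))
# driver tilt check: handle seam + steel: brightest line in slot
```

```text
25.75 [573.1 149.2 177. ] yaw 3.2875532060225554 0.034546095256907015
yel org [605. 153.] yaw 5.032040958367879 len 70.07064993932858 wid 15.167354458627383
blue org [590.2 283.8] yaw 2.623484461378869 len 83.27343749178681 wid 32.240331256232594
red org [585.4 348. ] yaw 1.843130335453749 len 79.23699748296247 wid 34.51103633688014
batt pocket 125.0 ((588.661376953125, 215.2613983154297), (64.48114776611328, 37.10012435913086), 1.0407766103744507)
```

Driver measured at its pocket point (605,153), flat. Next is the battery: I rise above the case (240 mm) and cross.

>>> step_arm(motion=[{"dr": [0,0,0],"slide": [0,0,-60],"jaw": 60},{"dr": [0,0,0.5],"slide": [0,10,-120],"jaw": 60},{"dr": [0,0,1],"slide": [-10,50,-155],"jaw": 60},{"dr": [0,0,1.5],"slide": [-25,110,-155],"jaw": 60},{"dr": [0,0,2],"slide": [-40,170,-155],"jaw": 60},{"dr": [0,0,2.6],"slide": [-55,230,-155],"jaw": 60},{"dr": [0,0,2.6],"slide": [-68,290,-155],"jaw": 60},{"dr": [0,0,2.6],"slide": [-80,350,-155],"jaw": 60}])

```text
clock: 26.8
position: [513.0, -206.6, 329.9]
ee_rot: [0.988, -0.152, -0.002, 0.0]
contact_force: [1.0, 0.1, 0.1]
gripper_width: 59.9
grasp_force: 0.0
```

>>> step_arm(motion=[{"dr": [0,0,0],"slide": [15,55,0],"jaw": 60},{"dr": [0,0,0],"slide": [31,112,0],"jaw": 60},{"dr": [0,0,0],"slide": [47,168,0],"jaw": 60},{"dr": [0,0,0],"slide": [63,227,10],"jaw": 60},{"dr": [0,0,0],"slide": [63,227,65],"jaw": 60},{"dr": [0,0,0],"slide": [63,227,120],"jaw": 60},{"dr": [0,0,0],"slide": [63,227,160],"jaw": 60},{"dr": [0,0,0],"slide": [63,227,160],"jaw": 60}])

```text
clock: 27.8
position: [503.0, -438.8, 165.7]
ee_rot: [0.988, -0.152, -0.006, -0.002]
contact_force: [-0.4, 0.2, 0.7]
gripper_width: 59.8
grasp_force: 0.0
```

```bash
cat > bat.py <<'E'
from seg import *
def bat(name,zt,near,rad=90):
    for i in range(3): s,im=snap('wrist',name)
    c=cam('wrist',s); p=s['position']; Rm=R.from_quat(s['ee_rot']).as_matrix()
    yw=np.degrees(np.arctan2(Rm[1,0],Rm[0,0])); print(s['clock'],p,'yaw',yw,'w',s['gripper_width'],s['grasp_force'],np.abs(s['joint_vel']).max())
    hsv=cv2.cvtColor(im,cv2.COLOR_BGR2HSV).astype(int)
    gold=(hsv[...,0]>15)&(hsv[...,0]<32)&(hsv[...,1]>110)&(hsv[...,2]>80)
    dark=hsv[...,2]<60
    for nm,m in (('gold',gold),('dark',dark)):
        for b in blobs(m,150):
            P,px=pts(b,c,zt); q=cv2.minAreaRect(np.float32(P))
            if np.hypot(*(np.array(q[0])-near))<rad: print(nm,px,len(P),q,'slide to',Rm.T@np.r_[np.array(q[0])-p[:2],0])
    return s,im,c
E
python3 - <<'E'
from bat import *
bat('b1',18,np.array([518,-446]))
E
```

```text
27.9 [ 506.1 -440.9  172. ] yaw -17.473504658565606 w 59.96826874936998 0.0 0.03826424990905334
gold (np.float64(289.27272727272725), np.float64(147.4020202020202)) 495 ((527.9466552734375, -452.8482971191406), (25.46758460998535, 15.001239776611328), 72.23087310791016) slide to [24.5  4.8 -0. ]
dark (np.float64(273.0217202432667), np.float64(57.69244135534318)) 1151 ((602.9090576171875, -461.7055969238281), (29.898521423339844, 24.6381778717041), 88.71791076660156) slide to [98.6 -9.2 -0.1]
dark (np.float64(288.3857634902411), np.float64(172.26291618828932)) 871 ((506.5572814941406, -445.2975769042969), (24.3062801361084, 28.530574798583984), 72.56456756591797) slide to [1.8 4.  0. ]
```

Battery at (289,150)/(288,172): gold and black parts total about 45 × 25 mm at (514,−448), yaw −17.5°, consistent with the top view. I'm descending to grasp.

>>> step_arm(motion=[{"dr": [0,0,0],"slide": [9.7,4.5,50],"jaw": 60},{"dr": [0,0,0],"slide": [9.7,4.5,100],"jaw": 60},{"dr": [0,0,0],"slide": [9.7,4.5,150],"jaw": 56},{"dr": [0,0,0],"slide": [9.7,4.5,185],"jaw": 50},{"dr": [0,0,0],"slide": [9.7,4.5,200],"jaw": 45},{"dr": [0,0,0],"slide": [9.7,4.5,203],"jaw": 40},{"dr": [0,0,0],"slide": [9.7,4.5,203],"jaw": 15},{"dr": [0,0,0],"slide": [9.7,4.5,203],"jaw": 15}])

```text
clock: 28.95
position: [515.0, -448.3, -28.9]
ee_rot: [0.988, -0.152, 0.002, 0.001]
contact_force: [-0.2, -0.4, 2.1]
gripper_width: 24.8
grasp_force: 61.8
```

>>> step_arm(motion=[{"dr": [0,0,0],"slide": [0,0,0],"jaw": 15},{"dr": [0,0,0],"slide": [0,0,0],"jaw": 15},{"dr": [0,0,0],"slide": [0,0,0],"jaw": 15},{"dr": [0,0,0],"slide": [0,0,-20],"jaw": 15},{"dr": [0,0,0],"slide": [0,0,-60],"jaw": 15},{"dr": [0,0,0],"slide": [0,0,-100],"jaw": 15},{"dr": [0,0,0],"slide": [0,0,-100],"jaw": 15},{"dr": [0,0,0],"slide": [0,0,-100],"jaw": 15}])

```text
clock: 29.95
position: [513.2, -447.1, 69.2]
ee_rot: [0.988, -0.152, 0.0, -0.0]
contact_force: [0.3, -0.3, -1.3]
gripper_width: 24.7
grasp_force: 61.3
```

>>> step_arm(motion=[{"dr": [0,0,0],"slide": [0,0,-55],"jaw": 15},{"dr": [0,0,0],"slide": [0,0,-110],"jaw": 15},{"dr": [0,0,0],"slide": [0,0,-165],"jaw": 15},{"dr": [0,0,0],"slide": [0,0,-220],"jaw": 15},{"dr": [0,0,0],"slide": [-2,-20,-260],"jaw": 15},{"dr": [0,0,0],"slide": [-10,-60,-262],"jaw": 15},{"dr": [0,0,-0.5],"slide": [-20,-110,-262],"jaw": 15},{"dr": [0,0,-1.0],"slide": [-32,-165,-262],"jaw": 15}])

```text
clock: 30.95
position: [532.2, -279.0, 328.9]
ee_rot: [0.997, -0.082, -0.002, -0.001]
contact_force: [0.4, 0.3, -0.7]
gripper_width: 24.5
grasp_force: 61.3
```

>>> step_arm(motion=[{"dr": [0,0,-0.5],"slide": [-5,-55,0],"jaw": 15},{"dr": [0,0,-1.0],"slide": [-10,-110,0],"jaw": 15},{"dr": [0,0,-1.7],"slide": [-15,-165,0],"jaw": 15},{"dr": [0,0,-1.7],"slide": [-20,-220,0],"jaw": 15},{"dr": [0,0,-1.7],"slide": [-25,-275,0],"jaw": 15},{"dr": [0,0,-1.7],"slide": [-30,-330,0],"jaw": 15},{"dr": [0,0,-1.7],"slide": [-35,-385,0],"jaw": 15},{"dr": [0,0,-1.7],"slide": [-40,-440,0],"jaw": 15}])

```text
clock: 31.95
position: [565.2, 161.7, 329.4]
ee_rot: [0.999, 0.036, -0.001, 0.001]
contact_force: [0.6, -0.3, -0.7]
gripper_width: 24.9
grasp_force: 61.3
```

Run:
```python
from h import *
s,_=snap('wrist','b5'); 
for i in range(5): s,_=snap('wrist','b5')
Rm=R.from_quat(s['ee_rot']).as_matrix(); p=s['position']; print(s['clock'],p,np.degrees(np.arctan2(Rm[1,0],Rm[0,0])),s['gripper_width'],s['grasp_force'],Rm.T@(np.array([588.7,217,62])-p))
```

```text
32.2 [565.42255755 159.91011981 329.58945615] 4.126962227218362 24.944240324611744 61.316914558410645 [ 28.01366738 -55.6133106  267.44645242]
```

>>> step_arm(motion=[{"dr": [0,0,0],"slide": [14,-28,40],"jaw": 15},{"dr": [0,0,0],"slide": [28,-55.5,90],"jaw": 15},{"dr": [0,0,0],"slide": [28,-55.5,140],"jaw": 15},{"dr": [0,0,0],"slide": [28,-55.5,190],"jaw": 15},{"dr": [0,0,0],"slide": [28,-55.5,235],"jaw": 15},{"dr": [0,0,0],"slide": [28,-55.5,267],"jaw": 15},{"dr": [0,0,0],"slide": [28,-55.5,267],"jaw": 15},{"dr": [0,0,0],"slide": [28,-55.5,267],"jaw": 15}])

```text
clock: 33.25
position: [591.2, 217.1, 65.6]
ee_rot: [0.999, 0.035, 0.001, -0.0]
contact_force: [0.6, -0.2, -0.0]
gripper_width: 25.1
grasp_force: 61.3
```

Run:
```python
from bat import *
s,im,c=bat('b6',62+30+18,np.array([588,217]),60)
pr=proj([[620.3,220.5,8],[557.4,215.7,8],[589,218,8]],c); print(pr)
g=im.max(2)
for X in (612,617,619,621):
    y0=218+(X-589)*.072; q=proj([[X,y0,8]],c)[0]; row=g[int(round(q[1])),int(q[0])-60:int(q[0])+60].astype(int); print(X,q,row[::3].tolist())
x,y=pr[0].astype(int); print('col up',y-20,g[y-20:y+50:2,x].tolist())
```

```text
33.35 [591.2 217.7  66.1] yaw 4.082344016032902 w 24.579347923226486 61.30855321884155 0.007191253556018257
gold (np.float64(384.71945701357464), np.float64(247.20452488687783)) 2210 ((614.916259765625, 181.564697265625), (43.02188491821289, 9.715089797973633), 5.783398151397705) slide to [21.  37.8  0. ]
gold (np.float64(282.6482905982906), np.float64(267.2521367521368)) 2340 ((603.8223266601562, 220.2447967529297), (15.426885604858398, 27.330015182495117), 3.137424945831299) slide to [12.7 -1.6  0.1]
dark (np.float64(288.03801169590645), np.float64(173.85380116959064)) 342 ((639.6879272460938, 221.64280700683594), (9.32783317565918, 26.532222747802734), 4.166611194610596) slide to [48.6 -0.5  0.2]
dark (np.float64(284.09248554913296), np.float64(241.01862556197815)) 1557 ((615.21044921875, 220.07192993164062), (9.376307487487793, 37.653289794921875), 0.46243569254875183) slide to [24.1 -0.6  0.1]
dark (np.float64(310.63854384454555), np.float64(365.6520415693027)) 32524 ((566.2155151367188, 213.82872009277344), (93.29606628417969, 263.10650634765625), 4.221904754638672) slide to [-
[... 1109 characters left out ...]
 54, 101, 200, 202, 203, 204, 204, 203, 203, 204, 203, 204, 203, 204, 204, 204, 204, 203, 204, 204, 204, 203, 108, 49, 60, 70, 76, 82, 86, 89, 84]
619 [284.7 170.1] [88, 88, 82, 86, 82, 80, 78, 74, 67, 54, 93, 177, 179, 179, 180, 180, 180, 182, 181, 181, 181, 181, 175, 171, 171, 172, 172, 172, 171, 171, 169, 94, 57, 65, 75, 77, 79, 86, 91, 83]
621 [284.7 167.1] [90, 89, 82, 87, 84, 85, 83, 82, 63, 54, 47, 51, 51, 54, 51, 54, 52, 51, 53, 52, 53, 54, 53, 51, 50, 51, 53, 51, 54, 53, 55, 49, 54, 59, 86, 87, 87, 90, 94, 78]
col up 148 [96, 96, 97, 96, 94, 96, 94, 94, 80, 51, 88, 181, 203, 204, 202, 203, 202, 202, 201, 200, 198, 200, 199, 199, 198, 198, 197, 198, 197, 197, 198, 197, 196, 197, 196]
```

Pocket centre (588.7,217.2). The battery needs about −2 mm in x and −1 mm in y. Lowering.

>>> step_arm(motion=[{"dr": [0,0,0],"slide": [-2,1,30],"jaw": 15},{"dr": [0,0,0],"slide": [-2,1,55],"jaw": 15},{"dr": [0,0,0],"slide": [-2,1,72],"jaw": 15},{"dr": [0,0,0],"slide": [-2,1,80],"jaw": 15},{"dr": [0,0,0],"slide": [-2,1,83],"jaw": 15},{"dr": [0,0,0],"slide": [-2,1,84],"jaw": 15},{"dr": [0,0,0],"slide": [-2,1,84],"jaw": 15},{"dr": [0,0,0],"slide": [-2,1,84],"jaw": 15}])

```text
clock: 34.4
position: [588.2, 216.5, -19.7]
ee_rot: [0.999, 0.036, 0.0, -0.0]
contact_force: [-1.1, -0.3, 0.0]
gripper_width: 24.9
grasp_force: 61.3
```

>>> step_arm(motion=[{"dr": [0,0,0],"slide": [0,0,1.5],"jaw": 15},{"dr": [0,0,0],"slide": [0,0,1.5],"jaw": 15},{"dr": [0,0,0],"slide": [0,0,1.5],"jaw": 36},{"dr": [0,0,0],"slide": [0,0,1.5],"jaw": 36},{"dr": [0,0,0],"slide": [0,0,1],"jaw": 36},{"dr": [0,0,0],"slide": [0,0,-15],"jaw": 36},{"dr": [0,0,0],"slide": [0,0,-60],"jaw": 36},{"dr": [0,0,0],"slide": [0,0,-115],"jaw": 36}])

```text
clock: 35.4
position: [587.4, 215.9, 96.2]
ee_rot: [0.999, 0.036, -0.001, 0.001]
contact_force: [-0.0, 0.2, 0.7]
gripper_width: 35.9
grasp_force: 0.0
```

>>> step_arm(motion=[{"dr": [0,0,0],"slide": [-20,0,-50],"jaw": 60},{"dr": [0,0,0],"slide": [-30,-20,-100],"jaw": 60},{"dr": [0,0,0],"slide": [-30,-35,-120],"jaw": 60},{"dr": [0,0,0],"slide": [-30,-35,-120],"jaw": 60},{"dr": [0,0,0],"slide": [-30,-35,-120],"jaw": 60},{"dr": [0,0,0],"slide": [-30,-35,-120],"jaw": 60},{"dr": [0,0,0],"slide": [-30,-35,-120],"jaw": 60},{"dr": [0,0,0],"slide": [-30,-35,-120],"jaw": 60}])

```text
clock: 36.4
position: [555.5, 248.7, 214.2]
ee_rot: [0.999, 0.036, -0.0, 0.0]
contact_force: [-0.4, 0.3, 1.3]
gripper_width: 60.1
grasp_force: 0.0
```

Run:
```python
from bat import *
from chk import chk
s,im,c=bat('f1',26,np.array([589,217]),32)
chk(im,c,'yel',np.array([570,150]),67,16); chk(im,c,'blue',np.array([570,283]),66); chk(im,c,'red',np.array([570,350]),53)
q=proj([[690,380,20],[690,120,20],[500,120,20],[500,380,20]],c); print(q)
```

```text
36.5 [555.5 248.9 214.5] yaw 4.089733753759985 w 59.83594863609403 0.0 0.0031614787125174245
gold (np.float64(318.28275862068966), np.float64(121.42988505747127)) 435 ((601.6156005859375, 219.70777893066406), (14.072823524475098, 25.718486785888672), 4.301810264587402) slide to [43.9 32.4 -0. ]
dark (np.float64(320.6584022038567), np.float64(102.71900826446281)) 363 ((616.414794921875, 220.5284423828125), (17.42360496520996, 52.80331039428711), 4.337759971618652) slide to [58.8 32.7 -0. ]
dark (np.float64(317.5668380462725), np.float64(144.4331619537275)) 778 ((579.595458984375, 218.2003631591797), (28.183645248413086, 24.982072830200195), 4.272703647613525) slide to [21.9 32.3 -0. ]
yel org [596.6 187.6] yaw 58.149869519807645 len 99.88722500884938 wid 59.75877458738951
blue org [592.  285.3] yaw 3.6951490273815564 len 81.02045125290529 wid 29.81276113928959
red org [586.7 349.4] yaw 3.1867526428444313 len 78.39638340131214 wid 30.939033271911406
[[149.5   9.4]
 [435.7  32.2]
 [401.4 225.4]
 [155.2 208.7]]
```

Run:
```python
from seg import *
s=arm.read_state(); im=cv2.imread('pics/f1.png'); c=cam('wrist',s)
m=max(blobs(tools(im,c)['yel']&(np.arange(560)[None,:]>345),100),key=np.sum)
for z in (12,16,20,28):
    P,px=pts(m,c,z); o,a,b,u,t=axis(P,np.array([-1.,0])); t=(P-o)@b
    print(z,px,'org',o+a*(u[1]-67)+b*(t.max()+t.min())/2,'yaw',np.degrees(np.arctan2(-a[1],-a[0])),np.ptp(u),np.ptp(t))
g=im.max(2)
for X in (635,650,665):
    q=proj([[X,152.5+(X-605)*.07,8]],c)[0]; print(X,q,g[int(q[1]),int(q[0])-14:int(q[0])+14].tolist())
```

```text
12 (np.float64(382.9326203208556), np.float64(154.77112299465242)) org [604.5 152.5] yaw 5.277622479074639 70.30485513118676 15.866492473024845
16 (np.float64(382.9326203208556), np.float64(154.77112299465242)) org [605.6 153.7] yaw 5.277622479074635 69.56286476211606 15.699039107479223
20 (np.float64(382.9326203208556), np.float64(154.77112299465242)) org [606.6 154.8] yaw 5.277622479074635 68.8208743930455 15.531585741933597
28 (np.float64(382.9326203208556), np.float64(154.77112299465242)) org [608.8 157.2] yaw 5.277622479074638 67.33689365490429 15.196679010842287
635 [386.4  90.3] [60, 60, 59, 58, 58, 58, 61, 57, 55, 47, 60, 103, 137, 150, 166, 177, 175, 164, 158, 141, 97, 48, 32, 45, 53, 59, 65, 74]
650 [387.6  74.2] [65, 66, 65, 65, 67, 64, 63, 63, 57, 52, 54, 89, 125, 150, 170, 182, 177, 167, 159, 145, 109, 61, 33, 38, 46, 50, 55, 63]
665 [388.9  57.8] [73, 72, 71, 70, 71, 70, 70, 68, 63, 53, 49, 73, 114, 146, 170, 176, 175, 168, 164, 152, 125, 79, 37, 32, 34, 41, 43, 48]
```

All four tools measure in their pockets: battery within about 2.5 mm, the others within about 1.5 mm. The gripper is clear, so I'm handing in.

```bash
python3 -c "
from bench import arm
print(arm.job_done())"
```

```text
the job is handed in; nothing more can be done
None
```

The needle-nose pliers, side cutter, screwdriver and block battery each measured within about 3 mm of their pocket points; all are released, the arm is clear, and I handed the job in at about 36 s with no verdict returned.

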